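# Load the sample trays under the dosing bridge

### The arm

A 7-joint arm with a two-finger parallel gripper is mounted at the origin on the work surface. World frame = base frame: x ahead of the robot, y to its left, z up, the work surface at z = 0. Lengths are in mm, angles in rad, forces in N, time in s.
With the tool pointing down it reaches from about 400 to 900 mm from the base axis. Payload 5.6 kg.
Tool frame: the origin (TCP) lies midway between the tips of the shut fingers; the grasp point (between the pads) lies 19 mm behind it; x points along the fingers, y is the direction in which the jaws open and shut, and the axes are right-handed (so a half turn about x gives the same grasp; the last joint's range is limited). The gripper opens to 92 mm and grips with 3 to 60 N. Pads are 20 mm wide; open, the fingers measure 128 mm over their backs; the gripper's body (75 mm by 189 mm) begins 69 mm behind the grasp point.
Start: joints at [-1.353, 0.468, -0.012, 1.603, 0.006, 1.071, -0.056], TCP at [167.646, 628.016, 214.592] pointing down, gripper open.
Joint ranges: [-2.53, 2.53], [-0.31, 2.02], [-1.57, 1.55], [0.28, 2.44], [-1.29, 4.43], [0.15, 1.84], [-2.92, 2.92]. Speed limits (rad/s): [2.57, 2.57, 3.14, 3.14, 3.14, 3.14, 3.14].

### API

Orientations are given as a rotation vector (axis times angle).
In Python, from cell import robot, grip, kin, viewer gives the robot as it stands. Calls block until the motion is done:
- robot.movep(position, orientation): joint-space move of the TCP to a pose.
- robot.servo_line(position, feed=150, rotation=None): straight line of the TCP; rotation=None keeps the orientation; feed is the mean speed in mm/s.
- robot.goto_joints(angles): joint-space move.
- grip(opening, newtons=None): opening from 0.0 (shut) to 1.0 (fully open); newtons is the grip in N (None keeps the last); returns when the fingers have stopped.
- robot.hold(seconds).
- kin.ik(position, orientation): joint angles nearest the present ones, or None.
- robot.observe(): the state.
- viewer.read_camera(name): name is "scene" or "top"; returns the picture (480x640x3 uint8, red, green, blue); there is no depth.
- viewer.camera_info(name): a dict with "camera_matrix" (3x3 intrinsics, pixels), "R" (3x3) and "t" (3): a world point X has camera coordinates R X + t. Camera axes: x right, y down, z forward; pixel columns grow to the right and rows downward; lengths in mm; the calibration is good to about 2 mm. A picture is of the moment at which its call begins. camera_info takes no time and is no camera call.
A pose or a line that the arm cannot do raises robot.IKError and nothing moves.
- robot.job_done(): hands the job in, once; it reports no verdict.
Trained networks look in the newest picture that a camera, given by its name, has taken for a name from the list of things; names that differ only in an ending like _2 or _b are one class to them, and where a whole thing is asked for, a point or a joint stands for the part that bears it (a point fixed in the world has none). Each returns a list of dicts, best first, with "confidence" (0 to 1); they miss things now and then, are a little off and sometimes report something else, mostly with a low value. They report only what shows in the picture. A call takes as long as a camera call. They do not tell look-alikes from the thing itself.
- viewer.silhouettes(name, camera): "mask" (480x640 bool, what is visible of it).
- viewer.pinpoint(name, camera): "at" ([x, y, z] in mm, in the coordinates of the camera as it stood for that picture, good to about 4 mm: a listed point, or the origin of a listed thing).
The state is a dict: "t": time; "joints": joint angles; "joint_velocities": joint speeds; "joint_torque": joint torques, N m; "tcp_pos": TCP position; "tcp_rot": TCP orientation; "contact_force": force on the tool from outside, world axes, zero at the start; "wrist_torque": the same for the moment, N m; "grip_width": opening from 0.0 (shut) to 1.0 (fully open).
Only numpy, scipy, OpenCV 4.12 (cv2) and the standard library are available. Lean on these libraries where they do the work, as an engineer would, in place of code of your own. Each camera call takes 0.05 s, during which the arm holds its last target.

### The job

Using the steel lifter as a spatula under each sample tray, carry every tray on the bench to the bay of its own colour and set it down in the middle of the bay, square to it, straight below the needle. When all the trays are in, lay the lifter back on its rubber mat as it lay at the start, and only then push the lamp's lever all the way over to on. Keep the gripper off the trays, let nothing touch the needles, and leave the bottle, the beaker and the jar alone.

Things in the scene. Friction and masses are not known exactly. Their poses are not given: they have to be found in the camera images.
- tray_blue: sample tray, may be absent (None): blue plate 90 x 90 x 5 mm, white 62 mm sheet on top, 19 mm high over all, 0.16 kg, too wide to grip. Under it two grey runners along its x (10 wide, 12 high, 90 mm long, at y = +-40 mm) leave a tunnel 70 mm wide, 12 mm high, open at both x ends, for the lifter's blade. Origin: centre of the runners' underside, z up.
- tray_orange: sample tray, may be absent (None): orange plate 90 x 90 x 5 mm, white 62 mm sheet on top, 19 mm high over all, 0.16 kg, too wide to grip. Under it two grey runners along its x (10 wide, 12 high, 90 mm long, at y = +-40 mm) leave a tunnel 70 mm wide, 12 mm high, open at both x ends, for the lifter's blade. Origin: centre of the runners' underside, z up.
- tray_green: sample tray, may be absent (None): green plate 90 x 90 x 5 mm, white 62 mm sheet on top, 19 mm high over all, 0.16 kg, too wide to grip. Under it two grey runners along its x (10 wide, 12 high, 90 mm long, at y = +-40 mm) leave a tunnel 70 mm wide, 12 mm high, open at both x ends, for the lifter's blade. Origin: centre of the runners' underside, z up.
- bay_blue: blue lane, 146 x 106 mm, on the bridge's slab, where the blue tray belongs. Origin: the lane's centre on the slab's surface (20 mm above the table), straight below its needle; x along the lane, away from the robot (entered from -x), y across, z up. Fixed; the three bays change places from start to start.
- bay_orange: orange lane, 146 x 106 mm, on the bridge's slab, where the orange tray belongs. Origin: the lane's centre on the slab's surface (20 mm above the table), straight below its needle; x along the lane, away from the robot (entered from -x), y across, z up. Fixed; the three bays change places from start to start.
- bay_green: green lane, 146 x 106 mm, on the bridge's slab, where the green tray belongs. Origin: the lane's centre on the slab's surface (20 mm above the table), straight below its needle; x along the lane, away from the robot (entered from -x), y across, z up. Fixed; the three bays change places from start to start.
- bridge: dosing bridge, fixed: black slab 150 (x) x 400 (y) x 20 mm; grey posts 40 (x) x 10 (y) mm at y = -195, -65, 65, 195 mm (120 mm clear between) carry a beam 40 mm deep, 120 to 142 mm above the table. Bays between them at y = -130, 0, 130 mm; a back stop 16 mm high crosses them at x = 58 to 66 mm. Origin: centre of the slab's underside, x away from the robot, z up.
- needles: three dosing needles in holders 22 mm in diameter, hanging from the bridge's beam over the bays' centres; same origin and axes as the bridge. The tips end 80 mm above the table, 60 mm above the slab. Clear reservoirs stand on the beam above them, up to 200 mm above the table.
- lifter: steel spatula, 0.30 kg, stands on its blade: 3 mm thick, 46 mm wide, from x = -135 to +28 mm, then a nose 36 mm wide to x = +43 mm. Posts (10 x 22 mm) at x = -66 and -127 mm carry the handle. Origin: underside of the blade, at the point that goes under a tray's centre (16 mm then stay free before the front post); x to the nose, z up. Starts on the mat, origin over origin, same way.
- lifter_grip (a point): centre of the lifter's handle, 96.5 mm behind its origin and 85 mm above the blade's underside: a black bar 86 mm long (along x), 22 mm wide (y), 26 mm high, open below between the posts. Axes turn with the lifter. Grip here from above, fingers closing along y.
- mat: black rubber mat, fixed, the lifter's place: 220 x 90 x 2 mm, from x = -160 to +60 mm, y +-45 mm, top 2 mm above the table. Origin: on the table, below where the lifter's origin belongs; x points the way the lifter's nose belongs.
- lamp (a joint): the lamp's lever, angle in rad: 0 = off (leans 0.5 rad to its base's -x), 1.0 = on, stop (leans 0.5 rad to +x, away from the robot). It stays where it is left; about 1 N at the knob moves it.
- lamp_base: white lever housing, 70 (x) x 50 (y) x 25 mm, fixed to the bench; the lever's axis runs along its y, 22 mm above the origin, the lever is 80 mm long. Origin: centre of the underside, x the way the lever is pushed to switch on, z up.
- lamp_tip (a point): centre of the red ball (26 mm in diameter) at the lever's tip.
- bottle: bystander: pale bottle with a blue cap, 60 mm in diameter, 120 mm tall, origin at the centre of its underside.
- beaker: bystander: glass beaker, 72 mm in diameter, 90 mm tall, origin at the centre of its underside.
- jar: bystander: amber jar, 64 mm in diameter, 80 mm tall, origin at the centre of its underside.
Things that resemble listed ones, but are neither listed nor needed, are in the scene too. Leave any yellow look-alike of the lamp_base alone.

How it is judged:
By the outcome, as a careful person would: the job done as asked, in the order asked, and still so for the second after the job is handed in, with the robot touching nothing.
Of tray_blue, tray_orange, tray_green only 2 to 3 are there at a start; the rules pass over those that are not, and their reading is None.
At some moment in a run one of tray_blue, tray_orange, tray_green may be knocked a few centimetres aside while the robot is not near it.
It also fails if it takes over 210 s, if anything falls off the work surface, if the arm or the gripper's body presses on something with over 40 N, if the wrist force passes 120 N, or if a joint passes its speed limit or range.

## Working session

There is one attempt and no reset: what is moved stays moved. The work goes in short steps, each a Python script; the robot and the scene stay as the last script left them, time stands still between calls to the robot, and variables do not carry over. Pictures are saved under pics/ and viewed, and the job is handed in when it is done.

```bash
ls; mkdir -p pics; python3 - <<'E'
from cell import robot, grip, kin, viewer
import cv2
s=robot.observe(); print(s)
for n in ["scene","top"]:
    im=viewer.read_camera(n); cv2.imwrite(f"pics/a_{n}.png",im[:,:,::-1])
    c=viewer.camera_info(n); print(n,c)
E
```

```text
pics
{'t': 0.0, 'joints': array([-1.35298159,  0.46839063, -0.01160375,  1.60360607,  0.00601683,
        1.07137452, -0.05632873]), 'joint_velocities': array([ 0.00010046,  0.00146433,  0.00070328, -0.0002766 ,  0.00075295,
       -0.00036702, -0.00136892]), 'joint_torque': array([-8.84174442e-04, -5.20578647e+01, -1.27328749e-02, -2.43742508e+01,
       -5.66246908e-02,  1.73864840e-02,  1.46512489e-04]), 'tcp_pos': array([167.53866144, 627.44741854, 213.63887637]), 'tcp_rot': array([ 0.20343546,  1.56116649, -0.20617819]), 'contact_force': array([-0.58221004,  0.47358449,  0.74236177]), 'wrist_torque': array([-0.01891986,  0.03268314,  0.03393896]), 'grip_width': 0.998578433412246}
scene {'camera_matrix': array([[450.34375506,   0.        , 325.06499975],
       [  0.        , 450.34375506, 236.79065938],
       [  0.        ,   0.        ,   1.        ]]), 'R': array([[ 0.25151407,  0.96785163, -0.00197498],
       [ 0.60975799, -0.16004087, -0.77626163],
       [-0.75162216,  0.19403646, -0.63040779]]), 't': array([-168.85263665, -317.50741145, 1703.79632143])}
top {'camera_matrix': array([[447.97469968,   0.        , 319.67848664],
       [  0.        , 447.97469968, 242.28765988],
       [  0.        ,   0.        ,   1.        ]]), 'R': array([[-0.02942725, -0.99933116, -0.02170877],
       [-0.98861542,  0.03230407, -0.14695574],
       [ 0.14755874,  0.01713712, -0.98890482]]), 't': array([ 45.70251636, 628.77298298, 988.37191685])}
```

View pics/a_scene.png

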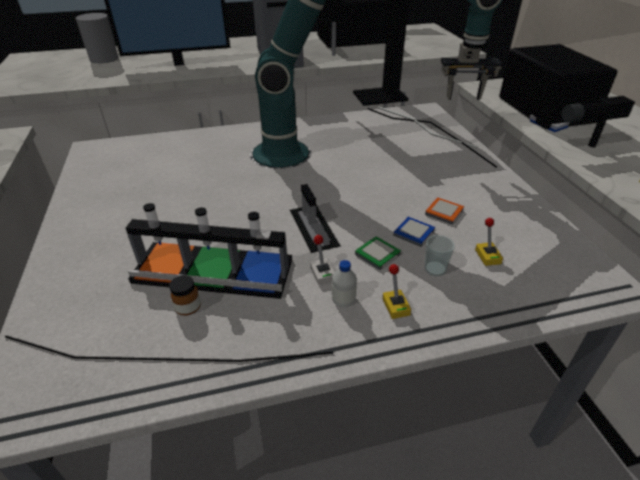

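View pics/a_top.png

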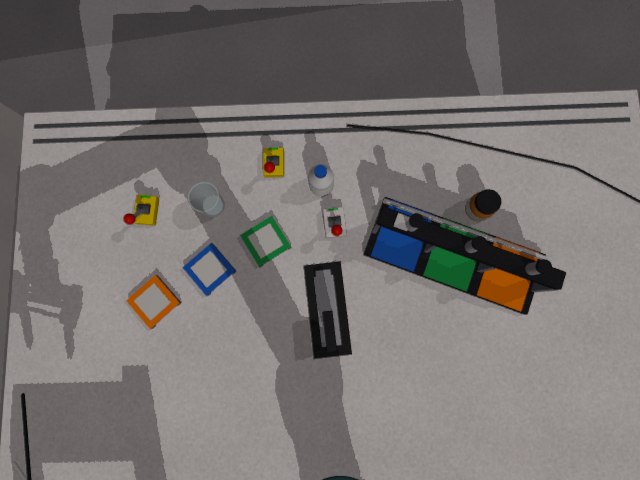

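```bash
cat > h.py <<'E'
from cell import robot, grip, kin, viewer
import cv2, numpy as np
from scipy.spatial.transform import Rotation as Rot
C={n:viewer.camera_info(n) for n in ("scene","top")}
def proj(P,n):
    c=C[n]; q=np.atleast_2d(P)@c["R"].T+c["t"]; q=q@c["camera_matrix"].T
    return q[:,:2]/q[:,2:]
def toworld(at,n):
    c=C[n]; return c["R"].T@(np.asarray(at)-c["t"])
def onplane(uv,z,n):
    c=C[n]; uv=np.atleast_2d(uv).astype(float)
    d=np.c_[uv,np.ones(len(uv))]@np.linalg.inv(c["camera_matrix"]).T@c["R"]
    o=-c["R"].T@c["t"]; return o+d*((z-o[2])/d[:,2])[:,None]
def toolrot(yaw):
    # tool x down, tool y = horizontal dir (yaw+90deg)
    x=np.array([0,0,-1.]); y=np.array([-np.sin(yaw),np.cos(yaw),0]); z=np.cross(x,y)
    return Rot.from_matrix(np.c_[x,y,z]).as_rotvec()
E
python3 - <<'E'
from h import *
names=["tray_blue","tray_orange","tray_green","bay_blue","bay_orange","bay_green","bridge","needles","lifter","lifter_grip","mat","lamp","lamp_base","lamp_tip","bottle","beaker","jar"]
for n in ("top","scene"):
    im=viewer.read_camera(n)
    for k in names:
        try: r=viewer.pinpoint(k,n)
        except Exception as e: print(k,e); continue
        for d in r[:4]:
            if d["confidence"]<.3: continue
            w=toworld(d["at"],n); print(n,k,round(d["confidence"],2),w.round(1),proj(w,n)[0].round(0))
im=viewer.read_camera("scene")
cr=im[190:280,340:480]; cv2.imwrite("pics/b.png",cv2.resize(cr,None,fx=5.5,fy=5.5,interpolation=cv2.INTER_CUBIC)[:,:,::-1])
im=viewer.read_camera("top")
cr=im[180:340,110:310]; cv2.imwrite("pics/b2.png",cv2.resize(cr,None,fx=3.7,fy=3.7,interpolation=cv2.INTER_CUBIC)[:,:,::-1])
cr=im[180:330,350:570]; cv2.imwrite("pics/b3.png",cv2.resize(cr,None,fx=3.6,fy=3.6,interpolation=cv2.INTER_CUBIC)[:,:,::-1])
print(robot.observe()["t"])
E
```

```text
top tray_blue 0.71 [584.1 292.6  -0.8] [210. 268.]
top tray_orange 0.58 [507.8 423.1  -0.9] [156. 301.]
top tray_green 0.66 [ 6.400e+02  1.584e+02 -3.000e-01] [265. 243.]
top tray_green 0.64 [528.6  14.2  -2.7] [326. 287.]
top bay_blue 0.92 [ 647.4 -165.3   18.8] [400. 234.]
top bay_orange 0.58 [ 549.9 -407.5   15. ] [506. 272.]
top bay_green 0.65 [ 595.3 -291.    24.9] [456. 254.]
top bridge 0.72 [ 594.9 -288.9   -1.9] [452. 255.]
top lifter 0.89 [528.3  19.    1.9] [324. 287.]
top lifter_grip 0.96 [431.7  15.5  84.6] [327. 330.]
top mat 0.72 [506.6 424.4  -1.2] [155. 302.]
top mat 0.69 [525.7  16.8  -2.3] [325. 288.]
lamp it knows: bay_blue, bay_green, bay_orange, beaker, bottle, bridge, jar, lamp_base, lamp_tip, lifter, lifter_grip, mat, needles, tray_blue, tray_green, tray_orange
top lamp_base 0.88 [728.7 446.7  -2.1] [149. 211.]
top lamp_base 0.75 [ 8.399e+02  1.364e+02 -3.000e-01] [273. 163.]
top lamp_base 0.68 [678.3  -9.7  -0.8] [334. 225.]
top lamp_tip 0.7 [693.  449.   85.9] [132. 218.]
top lamp_tip 0.51 [737.  288.8   0.9] [212. 205.]
top lamp_tip 0.44 [649.8 -11.2  93.3] 
[... 866 characters left out ...]
]
scene mat 0.84 [527.2  20.8   0.8] [320. 237.]
lamp it knows: bay_blue, bay_green, bay_orange, beaker, bottle, bridge, jar, lamp_base, lamp_tip, lifter, lifter_grip, mat, needles, tray_blue, tray_green, tray_orange
scene lamp_base 0.88 [685.5 -10.5  -2.1] [323. 276.]
scene lamp_base 0.67 [ 7.299e+02  4.490e+02 -4.000e-01] [488. 257.]
scene lamp_base 0.57 [835.8 136.5  -1.6] [396. 307.]
scene lamp_tip 0.74 [691.4 456.1  92.6] [491. 222.]
scene lamp_tip 0.72 [803.  136.4  95.6] [395. 269.]
scene lamp_tip 0.53 [650.5  -9.7  99.7] [319. 238.]
scene bottle 0.96 [777.   18.6  -2.8] [343. 299.]
scene beaker 0.93 [734.9 290.2  -2.6] [436. 269.]
scene jar 0.86 [ 699.2 -355.    -4. ] [189. 305.]
1.9
```

View pics/b.png

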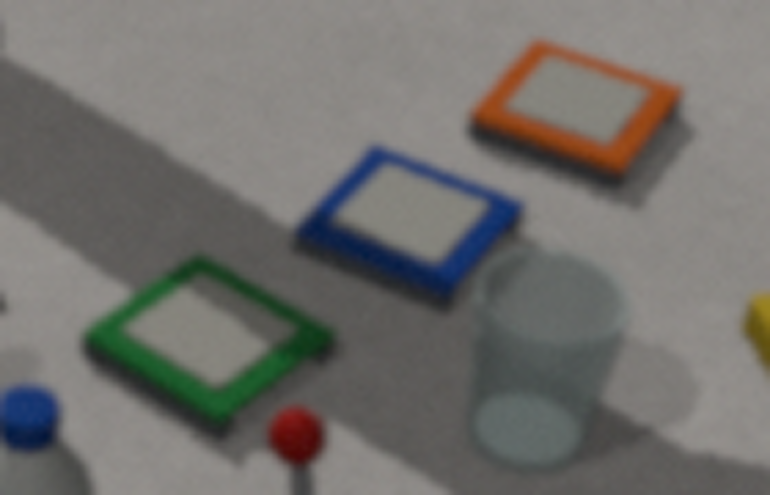

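View pics/b2.png

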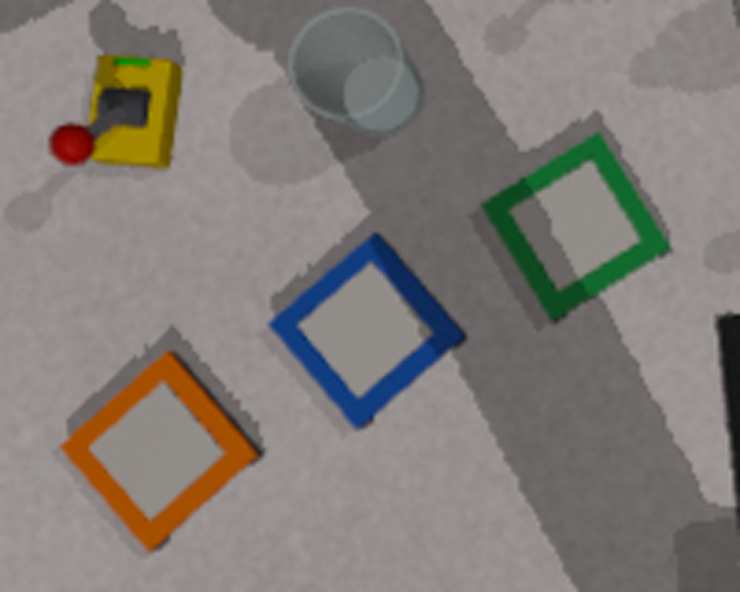

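View pics/b3.png

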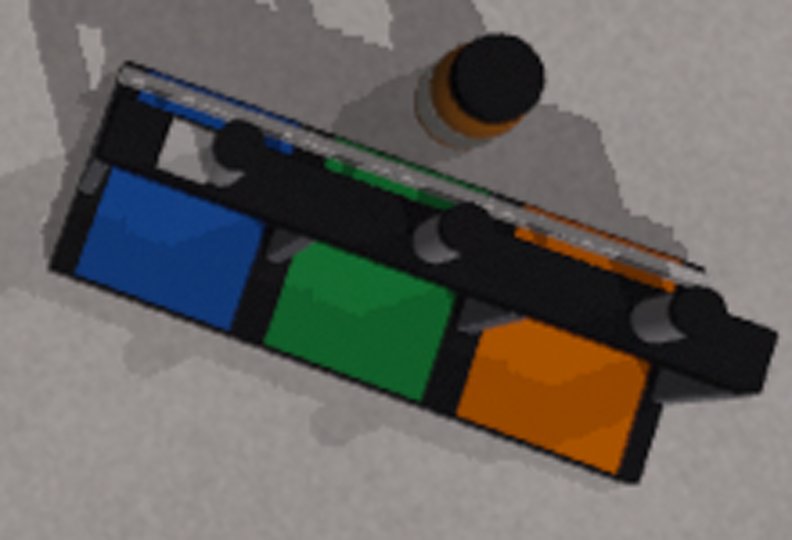

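```bash
cat >> h.py <<'E'
from scipy.optimize import minimize
HUE={"blue":(100,130),"orange":(5,20),"green":(50,80)}
def colmask(im,col):
    hsv=cv2.cvtColor(im,cv2.COLOR_RGB2HSV); lo,hi=HUE[col]
    return ((hsv[...,0]>=lo)&(hsv[...,0]<=hi)&(hsv[...,1]>120)&(hsv[...,2]>35)).astype(np.uint8)
def box(x0,x1,y0,y1,z0,z1):
    return np.array([[x,y,z] for x in(x0,x1) for y in(y0,y1) for z in(z0,z1)],float)
def place(P,p,z=0):
    c,s=np.cos(p[2]),np.sin(p[2]); P=np.atleast_2d(P)
    return np.c_[p[0]+c*P[:,0]-s*P[:,1],p[1]+s*P[:,0]+c*P[:,1],P[:,2]+z]
S=8
def fill(canvas,pts,o,val):
    h=cv2.convexHull(((pts-o+0.5)*S*16).astype(np.int32)) 
    cv2.fillConvexPoly(canvas,h,val,shift=4)
def rend_tray(p,n,o,wh,z=0):
    cv=np.zeros((wh[1]*S,wh[0]*S),np.uint8)
    fill(cv,proj(place(box(-45,45,-45,45,12,17),p,z),n),o,255)
    fill(cv,proj(place(box(-31,31,-31,31,17,19),p,z),n),o,0)
    return cv2.resize(cv,tuple(wh),interpolation=cv2.INTER_AREA)/255.
def fit_tray(ims,col,p0,z=0,cams=("top","scene")):
    data={}
    for n in cams:
        u=proj(np.array([[p0[0],p0[1],15.+z]]),n)[0]; o=np.round(u).astype(int)-40
        if min(o)<0: o=np.maximum(o,0)
        m=colmask(ims[n],col)[o[1]:o[1]+80,o[0]:o[0]+80].astype(float); data[n]=(o,m,[m.shape[1],m.shape[0]])
    def cost(p):
        return sum(np.abs(rend_tray(p,n,o,wh,z)-m).sum()/m.sum() for n,(o,m,wh) in data.items())
    best=None
    for a in np.arange(0,np.pi/2,np.pi/12):
        r=minimize(cost,[p0[0],p0[1],a],method="Nelder-Mead",options=dict(initial_simplex=np.array([[p0[0],p0[1],a],[p0[0]+8,p0[1],a],[p0[0],p0[1]+8,a],[p0[0],p0[1],a+.2]]),xatol=.05,fatol=1e-4))
        if best is None or r.fun<best.fun: best=r
    return best.x,best.fun
E
python3 - <<'E'
from h import *
ims={n:viewer.read_camera(n) for n in("top","scene")}
out=[]
for col,p0 in (("blue",(582,295)),("orange",(507,424)),("green",(641,158))):
    for cams in (("top",),("scene",),("top","scene")):
        x,f=fit_tray(ims,col,p0,cams=cams); print(col,cams,x[:2].round(1),np.degrees(x[2]).round(1),round(f,3))
    u=proj([[x[0],x[1],10.]],"scene")[0].astype(int)
    cr=ims["scene"][u[1]-20:u[1]+20,u[0]-26:u[0]+26]
    g=cv2.resize(cr,None,fx=14,fy=14,interpolation=cv2.INTER_CUBIC)
    g=np.clip((g.astype(float)-20)*1.9,0,255).astype(np.uint8)
    c2=ims["top"]; v=proj([[x[0],x[1],10.]],"top")[0].astype(int)
    cv2.imwrite(f"pics/c_{col}.png",g[:,:,::-1])
    for k,(a,b) in {"+x":(45,0),"-x":(-45,0),"+y":(0,45),"-y":(0,-45)}.items():
        q=proj(place([[a,b,6]],x),"scene")[0]; print(k,((q-u+[26,20])*14).round(0),end=' ')
    print()
E
```

```text
blue ('top',) [580.3 292.7] 40.0 0.117
blue ('scene',) [579.9 291.9] 39.7 0.442
blue ('top', 'scene') [580.  292.4] 40.2 0.565
+x [571. 380.] -x [182. 226.] +y [469. 195.] -y [275. 414.] 
orange ('top',) [507.6 425. ] 40.9 0.082
orange ('scene',) [507.6 424.3] 41.3 0.214
orange ('top', 'scene') [507.5 424.9] 41.0 0.301
+x [557. 374.] -x [176. 240.] +y [442. 210.] -y [282. 406.] 
green ('top',) [643.3 157.2] 120.6 0.178
green ('scene',) [642.8 156.5] 29.6 0.531
green ('top', 'scene') [643.3 157.1] 120.8 0.718
+x [512. 203.] -x [221. 417.] +y [197. 205.] -y [550. 415.]
```

View pics/c_orange.png

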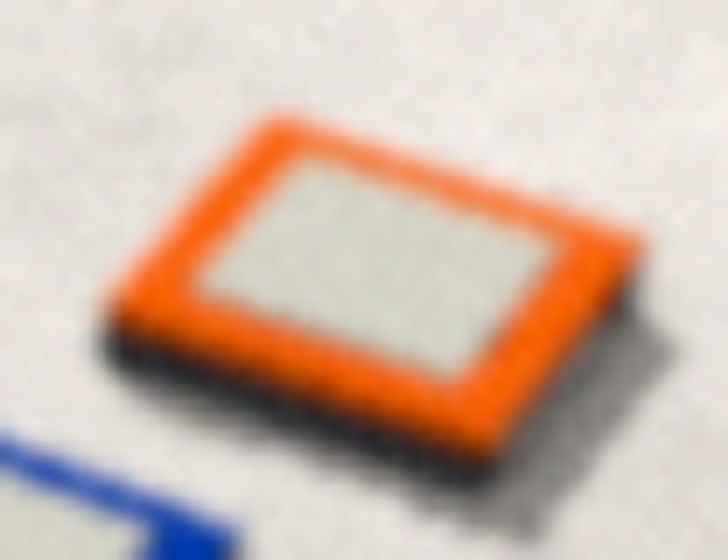

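View pics/c_blue.png

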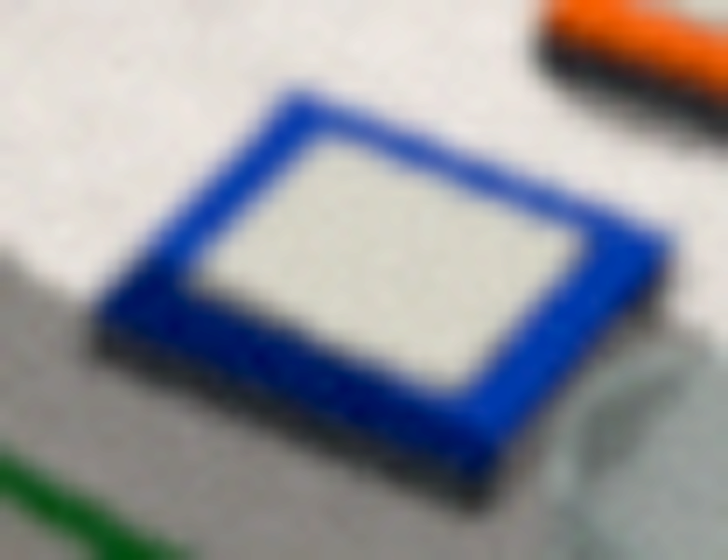

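View pics/c_green.png

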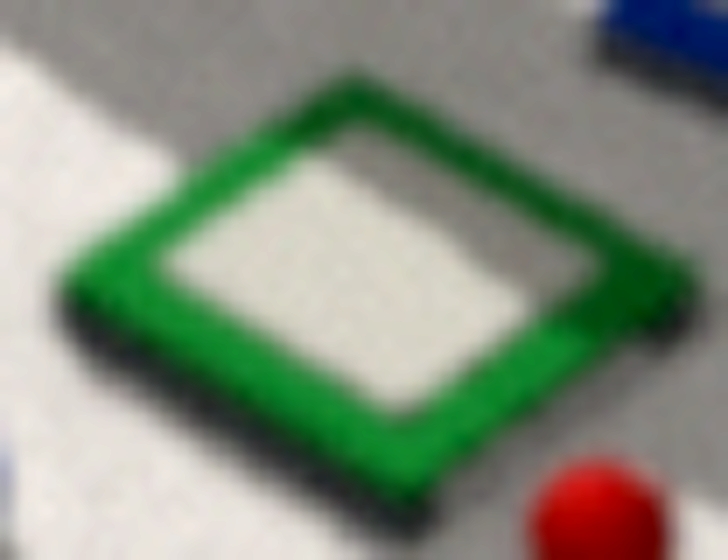

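```bash
cat > fitb.py <<'E'
from h import *
ims={n:viewer.read_camera(n) for n in("top","scene")}
order=[("orange",-130),("green",0),("blue",130)]
def boxproj(b,p,n): return proj(place(box(*b),p),n)
def cost_b(p,n,masks,o,wh):
    dc=np.zeros((wh[1]*S,wh[0]*S),np.uint8)
    occ=[(-22,22,-202,202,115,145),(56,68,-202,202,18,38)]+[(-22,22,y-6,y+6,18,125) for y in(-195,-65,65,195)]+[(-16,16,y-16,y+16,75,205) for y in(-130,0,130)]
    for b in occ: fill(dc,boxproj(b,p,n),o,255)
    dc=cv2.resize(dc,tuple(wh),interpolation=cv2.INTER_AREA)>0
    c=0
    for col,y in order:
        cv=np.zeros((wh[1]*S,wh[0]*S),np.uint8)
        fill(cv,boxproj((-73,73,y-53,y+53,20,20.01),p,n),o,255)
        r=cv2.resize(cv,tuple(wh),interpolation=cv2.INTER_AREA)/255.
        r[dc]=0; m=masks[col].copy(); m[dc]=0
        c+=np.abs(r-m).sum()
        c+=0.3*dc.sum()*0
    return c
def fit_bridge(cams):
    D={}
    for n in cams:
        u=proj([[595,-290,40.]],n)[0]; o=np.round(u).astype(int)-[120,75]; wh=[240,150]
        D[n]=(o,wh,{c:colmask(ims[n],c)[o[1]:o[1]+150,o[0]:o[0]+240].astype(float) for c,_ in order})
    f=lambda p:sum(cost_b(p,n,m,o,wh) for n,(o,wh,m) in D.items())
    p0=np.array([595,-290,np.radians(-22)])
    r=minimize(f,p0,method="Nelder-Mead",options=dict(initial_simplex=p0+np.array([[0,0,0],[8,0,0],[0,8,0],[0,0,.06]]),xatol=.05,fatol=.01))
    return r.x,r.fun
if __name__=="__main__":
    for cams in (("top",),("scene",),("top","scene")):
        x,f=fit_bridge(cams); print(cams,x[:2].round(1),np.degrees(x[2]).round(2),round(f,1))
    x,f=fit_bridge(("top",))
    for n in ims:
        im=cv2.resize(ims[n],None,fx=4,fy=4,interpolation=cv2.INTER_CUBIC)
        def dr(P,col):
            q=(proj(P,n)+.5)*4
            cv2.polylines(im,[q.astype(np.int32)],True,col,1)
        for c,y in order: dr(place([[-73,y-53,20],[73,y-53,20],[73,y+53,20],[-73,y+53,20]],x),(255,255,0))
        dr(place([[-75,-200,20],[75,-200,20],[75,200,20],[-75,200,20]],x),(255,0,255))
        dr(place([[-20,-200,142],[20,-200,142],[20,200,142],[-20,200,142]],x),(0,255,255))
        u=proj([[595,-290,40.]],n)[0]*4; u=u.astype(int)
        cv2.imwrite(f"pics/d_{n}.png",im[u[1]-280:u[1]+280,u[0]-390:u[0]+390,::-1])
    # mat
    im=ims["top"]; g=(im.max(2)<55).astype(np.uint8)
    g[:250]=0;g[370:]=0;g[:,:290]=0;g[:,365:]=0
    cs,_=cv2.findContours(g,cv2.RETR_EXTERNAL,cv2.CHAIN_APPROX_NONE); c=max(cs,key=cv2.contourArea)
    h=cv2.convexHull(c)[:,0].astype(float)
    w=onplane(h,2,"top")[:,:2].astype(np.float32); r=cv2.minAreaRect(w); print("mat",r)
    print(onplane(cv2.boxPoints(cv2.minAreaRect(h.astype(np.float32))),2,"top").round(1))
    cv2.imwrite("pics/d_mat.png",cv2.resize(im[250:370,280:370],None,fx=5,fy=5,interpolation=cv2.INTER_CUBIC)[:,:,::-1])
E
python3 fitb.py
```

```text
('top',) [ 595.5 -288.5] -22.38 306.5
('scene',) [ 595.9 -290.9] -22.33 332.2
('top', 'scene') [ 595.5 -289.2] -22.45 657.3
mat ((477.1679992675781, 14.733200073242188), (218.51513671875, 88.89866638183594), 4.91507625579834)
[[581.9  70.3   2. ]
 [589.9 -20.8   2. ]
 [372.3 -38.9   2. ]
 [364.4  49.5   2. ]]
```

View pics/d_top.png

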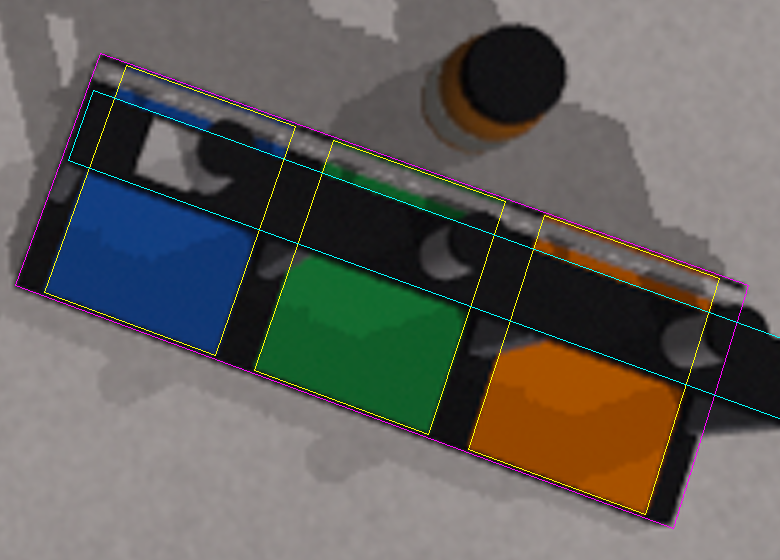

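View pics/d_scene.png

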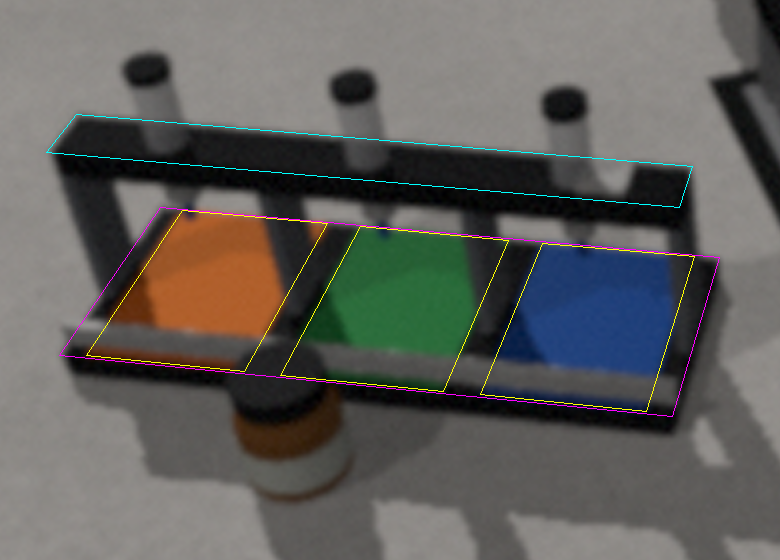

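View pics/d_mat.png

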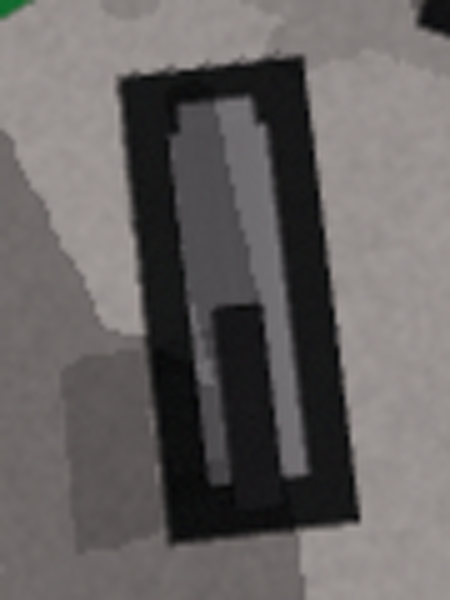

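```bash
cat >> h.py <<'E'
# --- scene model (measured)
BR=np.array([595.5,-289.0,np.radians(-22.4)])
MAT=np.array([527.0,19.0,np.radians(4.9)])
BAYY={"orange":-130,"green":0,"blue":130}
def bay(col): 
    q=place([[0,BAYY[col],0]],BR)[0]; return np.array([q[0],q[1],BR[2]])
FLIP=0.0
def tcp_for(p,zb,dx=0):
    """TCP pose for lifter pose p=(x,y,yaw), blade underside zb; dx shifts lifter along its x"""
    q=place([[-96.5+dx,0,66+zb]],p)[0]
    return q,toolrot(p[2]+FLIP)
E
python3 - <<'E'
from h import *
import h
TR={"orange":(507.5,424.9,np.radians(41)),"blue":(580.,292.5,np.radians(40)),"green":(643.2,157.1,np.radians(30.7))}
for fl in (0,np.pi):
    h.FLIP=fl
    for name,p,zs,dxs in [("mat",MAT,(2,150),(0,))]+[(k,TR[k],(4,60),(0,-130)) for k in TR]+[("bay "+k,bay(k),(25,60),(0,-150)) for k in TR]:
        for z in zs:
            for dx in dxs:
                q,r=tcp_for(p,z,dx); j=kin.ik(q,r); print(fl>0,name,z,dx,q.round(0),None if j is None else np.round(j,2))
im=viewer.read_camera("top")
# handle check
print(proj(place([[-53.5,-11,98],[-53.5,11,98],[-139.5,11,98],[-139.5,-11,98]],MAT,2),"top").round(1))
print(proj(place([[28,-23,3],[28,23,3],[-135,23,3],[-135,-23,3]],MAT,2),"top").round(1))
E
```

```text
False mat 2 0 [431.  11.  68.] [-0.38  0.35  0.32  2.25 -0.2   0.57  1.75]
False mat 150 0 [431.  11. 216.] [-0.62  0.08  0.55  2.14 -0.05  0.94  1.62]
False orange 4 0 [435. 362.  70.] [-0.67  0.52 -0.11  1.91  0.08  0.71  1.46]
False orange 4 -130 [337. 276.  70.] [-0.69  0.35 -0.08  2.21  0.05  0.58  1.47]
False orange 60 0 [435. 362. 126.] [-0.68  0.44 -0.1   1.88  0.06  0.82  1.48]
False orange 60 -130 [337. 276. 126.] [-0.71  0.24 -0.06  2.18  0.02  0.72  1.5 ]
False blue 4 0 [506. 230.  70.] [-0.46  0.51 -0.04  1.94  0.03  0.7   1.76]
False blue 4 -130 [406. 147.  70.] [-0.47  0.34  0.05  2.23 -0.03  0.57  1.87]
False blue 60 0 [506. 230. 126.] [-0.48  0.42 -0.    1.91  0.    0.81  1.78]
False blue 60 -130 [406. 147. 126.] [-0.53  0.23  0.12  2.2  -0.04  0.71  1.89]
False green 4 0 [560. 108.  70.] [-0.32  0.52  0.09  1.91 -0.07  0.71  1.92]
False green 4 -130 [448.  41.  70.] [-0.36  0.37  0.22  2.2  -0.14  0.59  2.08]
False green 60 0 [560. 108. 126.] [-0.37  0.44  0.16  1.88 -0.09  0.82  1.94]
False green 60 -130 [448.  41. 126.] [-0.46  0.26  0.33  2.17 -0.13  0.73  2.07]

[... 2559 characters left out ...]
e 25 -150 [417. -75.  91.] [-0.81  0.5   1.13  2.28 -0.68  0.76 -1.16]
True bay blue 60 0 [ 556. -132.  126.] [-0.62  0.7   1.12  1.92 -0.75  1.01 -1.12]
True bay blue 60 -150 [417. -75. 126.] [-0.85  0.38  1.14  2.26 -0.5   0.78 -1.33]
True bay green 25 0 [ 506. -252.   91.] [-0.26  0.64  0.89  1.95 -0.65  0.87 -0.98]
True bay green 25 -150 [ 368. -195.   91.] [-0.35  0.37  0.9   2.29 -0.48  0.67 -1.06]
True bay green 60 0 [ 506. -252.  126.] [-0.26  0.57  0.89  1.93 -0.56  0.91 -1.05]
True bay green 60 -150 [ 368. -195.  126.] [-0.37  0.27  0.9   2.27 -0.32  0.73 -1.21]
[[331.9 310. ]
 [321.7 311.2]
 [326.4 352. ]
 [336.7 350.8]]
[[332.6 274.9]
 [313.4 277.1]
 [321.3 346.8]
 [340.9 344.5]]
```

```bash
python3 - <<'E'
from h import *
q,r=tcp_for(MAT,2)
print(q,r)
robot.movep(q+[0,0,120],r); print(robot.observe()["tcp_pos"])
robot.servo_line(q,feed=120); s=robot.observe(); print(s["t"],s["tcp_pos"],s["tcp_rot"],s["contact_force"])
grip(0.0,60); s=robot.observe(); print(s["t"],s["tcp_pos"],s["grip_width"],s["contact_force"],s["wrist_torque"])
robot.servo_line(q+[0,0,60],feed=100); s=robot.observe(); print(s["t"],s["tcp_pos"],s["contact_force"],s["wrist_torque"])
for n in("top","scene"): cv2.imwrite(f"pics/e_{n}.png",viewer.read_camera(n)[:,:,::-1])
E
```

```text
[430.85267892  10.75726692  68.        ] [-0.06716445  1.56975256  0.06716445]
[431.10384452  11.41247108 188.04371881]
5.6917 [431.38351413  10.80304137  68.49619825] [-0.06697768  1.56862693  0.06729875] [0.25028225 0.38964417 0.08645611]
6.75 [430.78800972  10.77680977  67.9319467 ] 0.23452563497657036 [ 0.55682936  0.11328289 -1.00369139] [ 0.08876066 -0.04331176  0.03708043]
7.5 [430.37505854  10.84560459 127.65792623] [ 0.06399521  1.56794408 -3.13544554] [ 0.04839545  0.03886132 -0.01254629]
```

View pics/e_scene.png

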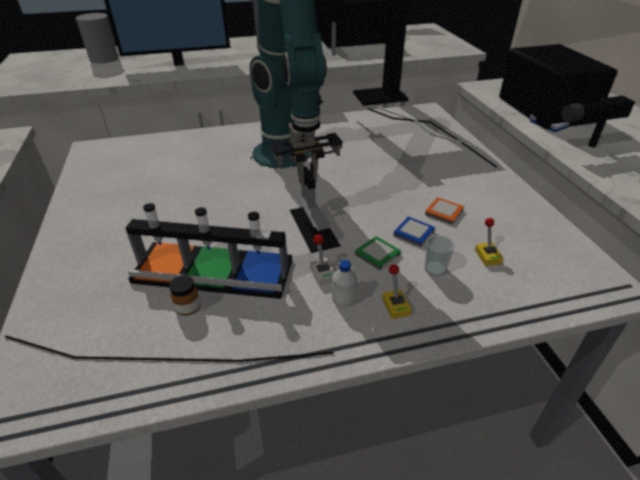

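View pics/e_top.png

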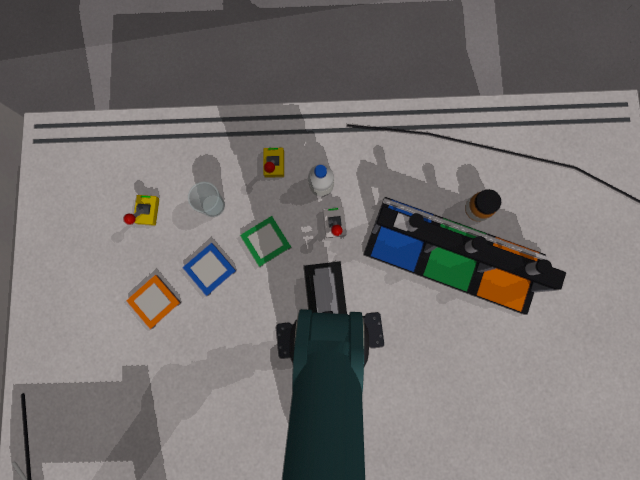

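```bash
cat >> h.py <<'E'
def fitfree(col,p0,cams=("top","scene")):
    ims={n:viewer.read_camera(n) for n in cams}
    x,f=fit_tray(ims,col,p0,cams=cams)
    a=np.arctan2(np.sin(x[2]),np.cos(x[2]))
    # choose the 90deg branch nearest p0 yaw
    k=round((p0[2]-a)/(np.pi/2)); return np.array([x[0],x[1],a+k*np.pi/2]),f
def st(tag=""):
    s=robot.observe(); print(tag,round(s["t"],1),s["tcp_pos"].round(1),"F",s["contact_force"].round(1),"M",s["wrist_torque"].round(2),"w",round(s["grip_width"],3)); return s
def go(p,zb,dx=0,feed=150):
    q,r=tcp_for(p,zb,dx); robot.servo_line(q,feed=feed,rotation=r)
def approach(p,dx=-118):
    q,r=tcp_for(p,60,dx); robot.movep(q,r); st("above")
    go(p,4.3,dx,100); st("low")
def snap(name,n,c=None,w=60,f=6):
    im=viewer.read_camera(n)
    if c is not None:
        u=proj([c],n)[0].astype(int); h=int(w*.75)
        im=im[max(0,u[1]-h):u[1]+h,max(0,u[0]-w):u[0]+w]; im=cv2.resize(im,None,fx=f,fy=f,interpolation=cv2.INTER_CUBIC)
    cv2.imwrite(f"pics/{name}.png",im[:,:,::-1])
E
python3 - <<'E'
from h import *
p,f=fitfree("green",(643.2,157.1,np.radians(30.7))); print(p[:2].round(1),np.degrees(p[2]),f)
approach(p)
p2,f=fitfree("green",p); print(p2[:2].round(1),np.degrees(p2[2]),f)
snap("f_scene","scene",[600,120,10]); snap("f_top","top",[600,120,10])
E
```

```text
[643.1 157.1] 30.505430281406554 0.8384466380761456
above 8.1 [458.   48.1 125.4] F [-0.9 -0.4 -3. ] M [ 0.03  0.07 -0.01] w 0.233
low 8.8 [458.6  48.   70.6] F [-1.1 -0.5 -2.7] M [ 0.02  0.03 -0.  ] w 0.236
[643.3 157.1] 30.522911074569244 0.8047428321487577
```

View pics/f_scene.png

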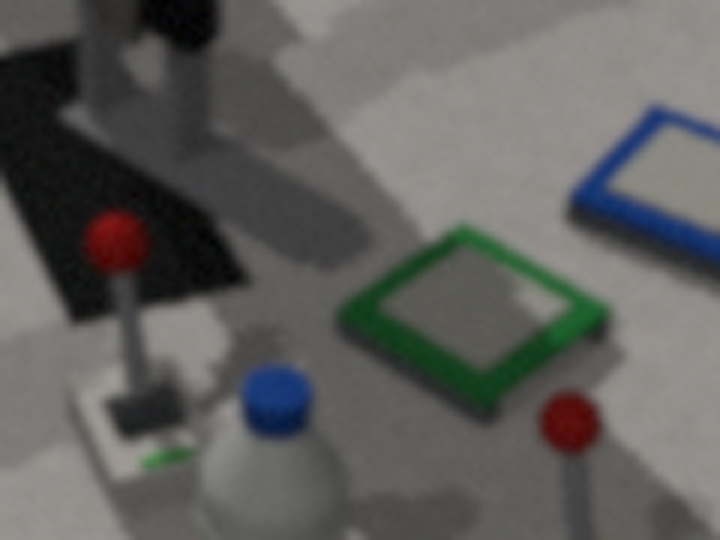

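View pics/f_top.png

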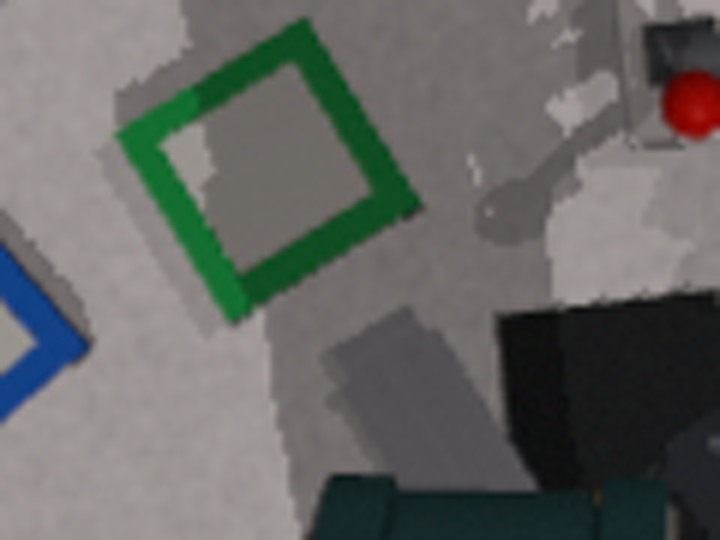

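```bash
cat >> h.py <<'E'
def insert(p,over=0):
    for dx in (-70,-35,0+over):
        go(p,4.3,dx,80); s=st("ins %d"%dx)
        if np.linalg.norm(s["contact_force"][:2])>8: print("FORCE"); return False
    return True
E
python3 - <<'E'
from h import *
p=np.array([643.2,157.1,np.radians(30.5)])
if insert(p):
    go(p,16,0,40); st("lift16"); go(p,60,0,80); st("lift60")
    robot.hold(.3); st()
snap("g_scene","scene",[640,150,60]); snap("g_top","top",[640,150,60])
E
```

```text
ins -70 9.8 [499.1  72.3  70. ] F [ 0.6  0.5 -2.9] M [0.07 0.09 0.01] w 0.237
ins -35 10.4 [529.4  90.1  70. ] F [-0.3 -0.  -3.1] M [ 0.05  0.07 -0.02] w 0.237
ins 0 11.0 [559.5 107.8  70. ] F [-0.8  0.  -3.8] M [ 0.12  0.05 -0.06] w 0.233
lift16 11.4 [559.9 108.1  82.3] F [ 0.1  0.3 -4.5] M [-0.09  0.19  0.03] w 0.238
lift60 12.1 [559.8 108.2 126.1] F [-0.7 -0.1 -4.7] M [-0.03  0.19  0.02] w 0.238
 12.4 [559.8 108.  125.5] F [ 1.3  0.2 -4.9] M [ 0.    0.23 -0.05] w 0.234
```

View pics/g_scene.png

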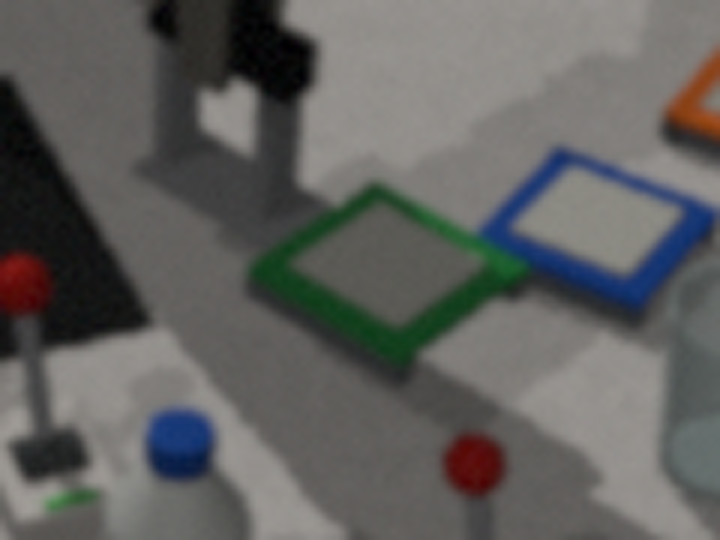

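View pics/g_top.png

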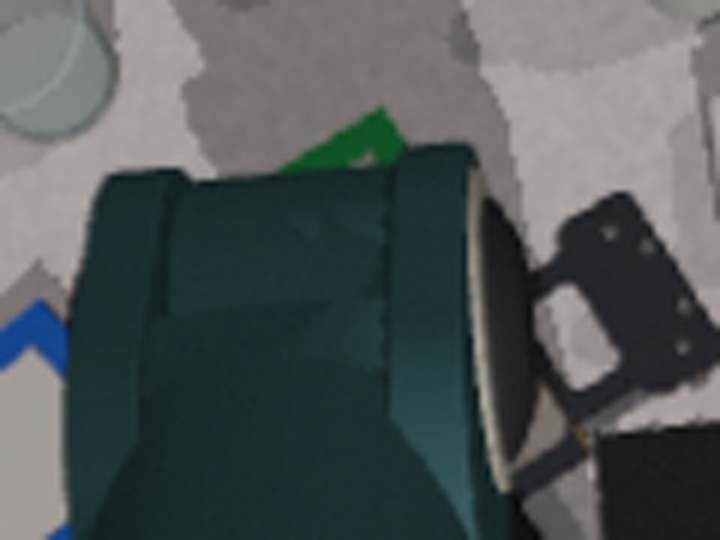

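```bash
cat >> h.py <<'E'
def carry(p,col,via=None):
    b=bay(col)
    go(p,60,-130,150); st("back")
    if via is not None:
        q,r=via; robot.servo_line(q,feed=150,rotation=r)
    go(b,60,-150,150); st("prebay")
    robot.hold(.3)
    e=place([[-150,0,0]],b)[0]; e=np.array([e[0],e[1],b[2]])
    for cams in (("scene",),("top",)):
        try:
            x,f=fitz(col,e,51,cams); d=x-e; c,s=np.cos(e[2]),np.sin(e[2])
            print(cams,"tray rel to lifter:",round(c*d[0]+s*d[1],1),round(-s*d[0]+c*d[1],1),round(np.degrees(d[2]),1),"cost",round(f,2))
        except Exception as ex: print(cams,ex)
def fitz(col,p0,z,cams):
    ims={n:viewer.read_camera(n) for n in cams}
    x,f=fit_tray(ims,col,p0,z=z,cams=cams); k=round((p0[2]-x[2])/(np.pi/2)); x[2]+=k*np.pi/2
    return x,f
E
python3 - <<'E'
from h import *
p=np.array([643.2,157.1,np.radians(30.5)])
carry(p,"green")
snap("h_scene","scene",[480,-200,60]); snap("h_top","top",[480,-200,60])
E
```

```text
back 13.5 [449.2  42.7 126.3] F [ 0.5 -0.4 -5.2] M [-0.05  0.15  0.05] w 0.232
prebay 15.3 [ 367.9 -194.4  125.9] F [-1.2  0.5 -4.4] M [0.12 0.16 0.04] w 0.233
('scene',) tray rel to lifter: -1.9 1.5 1.6 cost 1.11
('top',) tray rel to lifter: 2.3 1.4 -0.2 cost 0.43
```

View pics/h_scene.png

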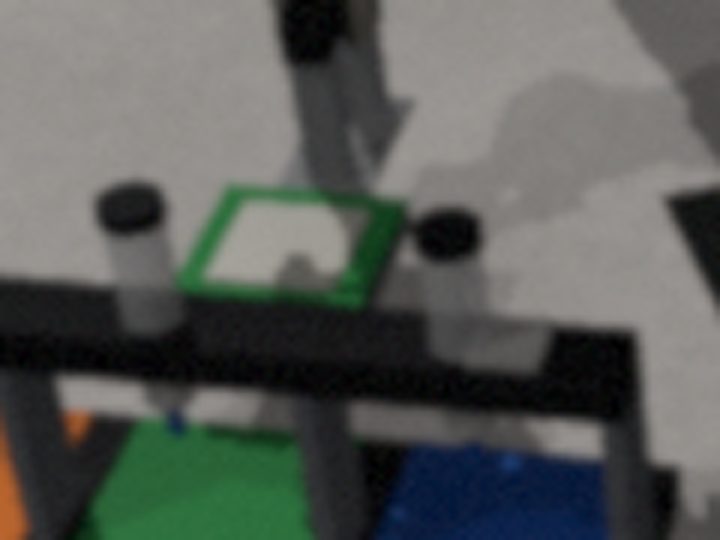

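View pics/h_top.png

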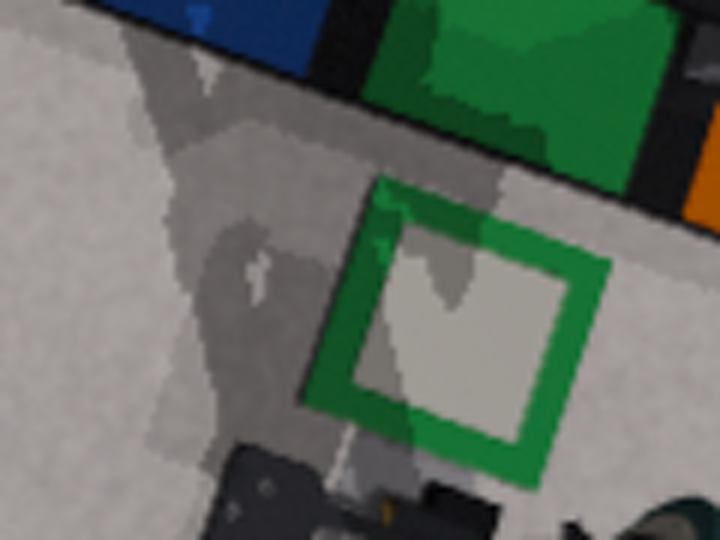

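```bash
python3 - <<'E'
s=open('h.py').read()
s=s.replace("astype(float); data[n]=","astype(float); cvm=np.zeros((m.shape[0]*S,m.shape[1]*S),np.uint8); fill(cvm,proj(place(box(-56,56,-56,56,12,17),(p0[0],p0[1],p0[2] if len(p0)>2 else 0),z),n),o,255); m=m*((cv2.resize(cvm,(m.shape[1],m.shape[0]))>0) if len(p0)>2 else 1); data[n]=")
open('h.py','w').write(s)
E
python3 - <<'E'
from h import *
b=bay("green"); e=place([[-150,0,0]],b)[0]; e=np.array([e[0],e[1],b[2]])
x,f=fitz("green",e,51,("top",)); d=x-e; c,s=np.cos(e[2]),np.sin(e[2])
print("tray rel to lifter:",round(c*d[0]+s*d[1],1),round(-s*d[0]+c*d[1],1),round(np.degrees(d[2]),1),"cost",round(f,2))
from fitb import *
for cams in (("top",),("scene",)): print(fit_bridge(cams))
E
```

```text
tray rel to lifter: 2.4 1.4 0.1 cost 0.13
(array([ 5.95783809e+02, -2.88641421e+02, -3.92408343e-01]), np.float64(907.9725490196079))
(array([ 5.96182967e+02, -2.90328249e+02, -3.92798793e-01]), np.float64(418.6313725490196))
```

```bash
cat >> h.py <<'E'
def deliver(col,cx=0,cy=0):
    b=bay(col); q=place([[cx,cy,0]],b)[0]; b=np.array([q[0],q[1],b[2]])
    go(b,40,-150,80)
    for dx in (-75,0):
        go(b,40,dx,90); s=st("in %d"%dx)
        if np.linalg.norm(s["contact_force"][:2])>8: print("FORCE"); return False
    go(b,30,0,40); go(b,24.5,0,20); s=st("down")
    return b
E
python3 - <<'E'
from h import *
b=deliver("green",-2,-0.7); print(b)
snap("i_scene","scene",[595,-289,40]); snap("i_top","top",[595,-289,40])
E
```

```text
in -75 17.4 [ 434.1 -223.2  105.8] F [-0.6  0.3 -5. ] M [ 0.11  0.17 -0.06] w 0.235
in 0 18.4 [ 503.4 -251.9  105.8] F [ 0.3  0.3 -4.9] M [ 0.13  0.18 -0.  ] w 0.238
down 19.2 [ 504.3 -252.2   90.5] F [-0.6 -0.4 -3.4] M [-0.01  0.04 -0.02] w 0.234
[ 5.93384159e+02 -2.88885041e+02 -3.90953752e-01]
```

View pics/i_scene.png

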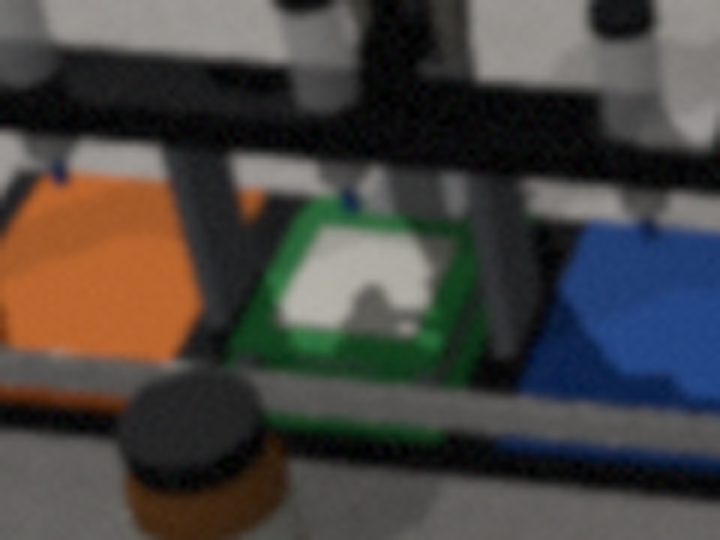

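View pics/i_top.png

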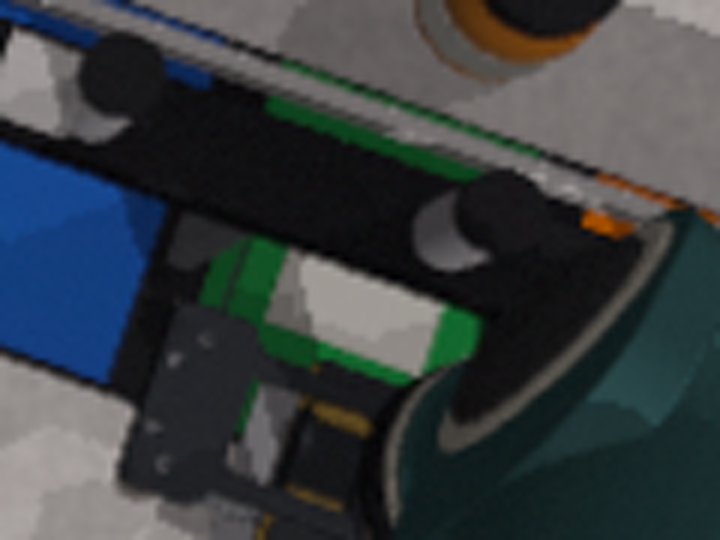

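```bash
cat >> h.py <<'E'
def retract(b):
    go(b,24.5,-40,60); st("r"); go(b,24.5,-150,120); go(b,60,-160,120); st("out")
E
python3 - <<'E'
from h import *
retract(np.array([ 593.384,-288.885,-0.390954]))
q,r=tcp_for(np.array([480,60,np.radians(20)]),80); robot.servo_line(q,feed=220,rotation=r); st("mid")
ims={n:viewer.read_camera(n) for n in("top","scene")}
for n in ims:
    im=cv2.resize(ims[n],None,fx=6,fy=6,interpolation=cv2.INTER_CUBIC)
    b=bay("green")
    for s,z in((45,17),(31,19)):
        P=place([[-s,-s,z],[s,-s,z],[s,s,z],[-s,s,z]],b,20)
        cv2.polylines(im,[((proj(P,n)+.5)*6).astype(np.int32)],True,(255,255,0),1)
    u=(proj([[b[0],b[1],30]],n)[0]*6).astype(int)
    cv2.imwrite(f"pics/j_{n}.png",im[max(0,u[1]-250):u[1]+250,u[0]-350:u[0]+350,::-1])
for col,p0 in (("blue",(580.,292.5,np.radians(40))),("orange",(507.5,424.9,np.radians(41)))):
    p,f=fitfree(col,p0); print(col,p[:2].round(1),np.degrees(p[2]).round(2),f)
E
```

```text
r 20.1 [ 467.7 -237.    90.7] F [-1.   1.  -2.8] M [-0.05 -0.02 -0.06] w 0.234
out 21.6 [ 356.9 -191.1  126.1] F [-0.7  0.1 -3.9] M [0.04 0.01 0.03] w 0.234
mid 22.8 [388.9  25.7 145.7] F [ 0.  -0.4 -2.7] M [-0.01  0.08  0.06] w 0.238
blue [580.  292.4] 39.78 0.5141821070066624
orange [507.5 424.8] 41.03 0.3037763765057083
```

View pics/j_scene.png

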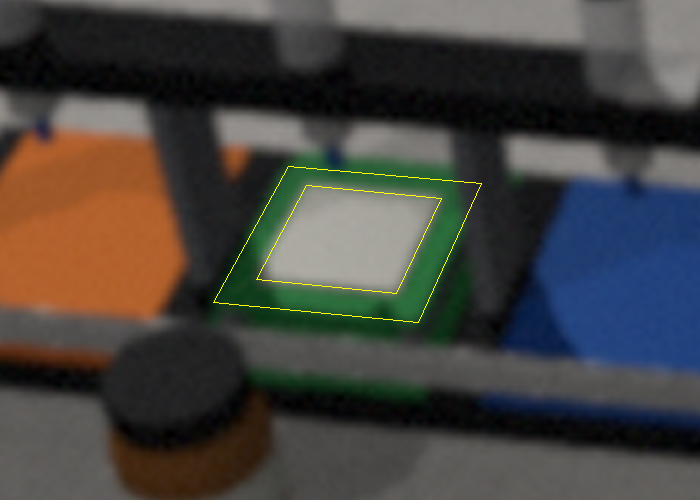

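View pics/j_top.png

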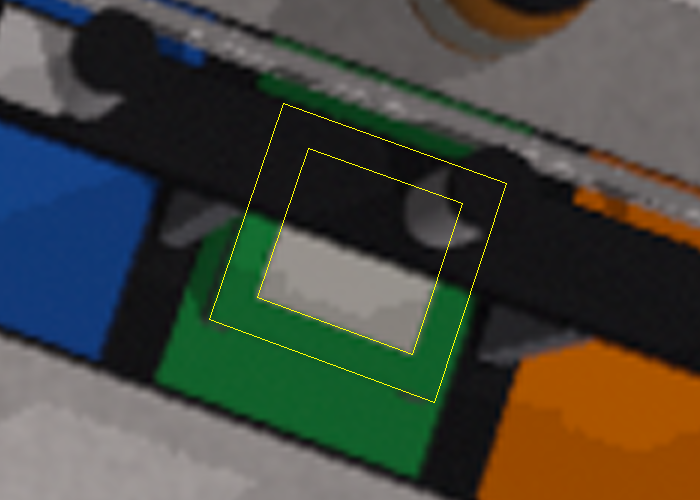

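```bash
python3 - <<'E'
from h import *
p=np.array([580.,292.4,np.radians(40.0)])
approach(p)
p2,f=fitfree("blue",p,("scene",)); print(p2[:2].round(1),np.degrees(p2[2]),f)
if insert(p):
    go(p,16,0,40); st("lift16"); go(p,60,0,80); st("lift60")
    carry(p,"blue")
    b=bay("blue"); e=place([[-150,0,0]],b)[0]; e=np.array([e[0],e[1],b[2]])
snap("k_top","top",[510,-110,60]);snap("k_scene","scene",[510,-110,60])
E
```

```text
above 23.7 [415.4 155.1 125.5] F [ 0.5 -1.5 -2.8] M [-0.    0.06 -0.02] w 0.235
low 24.4 [416.1 154.2  70.7] F [-0.4  0.5 -3.1] M [0.05 0.06 0.01] w 0.235
[579.9 291.9] 39.66771592629019 0.3953219082908754
ins -70 25.2 [451.9 185.   70. ] F [ 0.4 -0.7 -3.3] M [0.07 0.04 0.02] w 0.237
ins -35 25.8 [478.8 207.6  70. ] F [ 0.1  0.4 -3. ] M [-0.01  0.13  0.04] w 0.234
ins 0 26.4 [505.6 230.   70. ] F [-1.1 -1.5 -3.1] M [0.04 0.06 0.03] w 0.236
lift16 26.8 [505.9 230.3  82.2] F [ 0.4 -0.3 -4.9] M [-0.04  0.2   0.01] w 0.234
lift60 27.5 [505.8 230.4 126.1] F [ 0.6 -0.7 -5.6] M [-0.07  0.23 -0.05] w 0.233
back 28.5 [407.5 147.5 126.3] F [ 0.6 -0.2 -5.1] M [-0.07  0.15 -0.01] w 0.234
prebay 30.2 [417.1 -74.1 125.9] F [-0.  -0.8 -4.6] M [0.1  0.18 0.02] w 0.236
('scene',) tray rel to lifter: 0.0 1.2 2.4 cost 1.37
('top',) tray rel to lifter: 2.6 1.5 -0.3 cost 0.12
```

View pics/k_top.png

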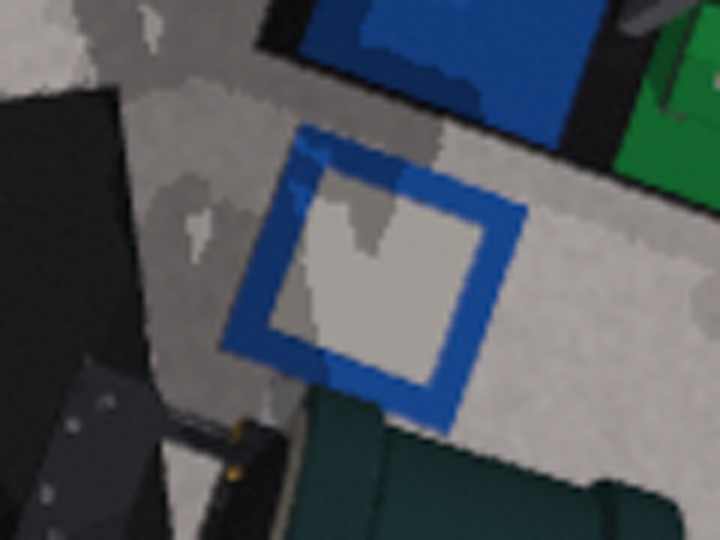

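View pics/k_scene.png

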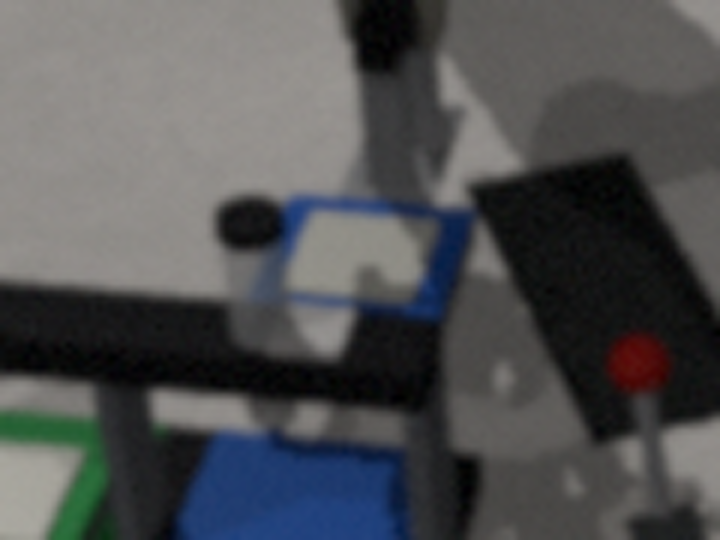

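```bash
python3 - <<'E'
from h import *
b=deliver("blue",-2,-0.7)
if b is not False:
    retract(b)
    q,r=tcp_for(np.array([450,140,np.radians(30)]),80); robot.servo_line(q,feed=220,rotation=r); st("mid")
ims={n:viewer.read_camera(n) for n in("top","scene")}
for n in ims:
    im=cv2.resize(ims[n],None,fx=6,fy=6,interpolation=cv2.INTER_CUBIC)
    for c in ("green","blue"):
      b=bay(c)
      for s,z in((45,17),(31,19)):
        P=place([[-s,-s,z],[s,-s,z],[s,s,z],[-s,s,z]],b,20)
        cv2.polylines(im,[((proj(P,n)+.5)*6).astype(np.int32)],True,(255,255,0),1)
    u=(proj([[b[0],b[1],30]],n)[0]*6).astype(int)
    cv2.imwrite(f"pics/l_{n}.png",im[max(0,u[1]-250):u[1]+250,u[0]-350:u[0]+350,::-1])
for col,p0 in (("orange",(507.5,424.9,np.radians(41))),):
    p,f=fitfree(col,p0); print(col,p[:2].round(1),np.degrees(p[2]).round(2),f)
E
```

```text
in -75 32.0 [ 483.6 -103.1  105.8] F [-0.6  0.6 -4.7] M [ 0.06  0.19 -0.02] w 0.234
in 0 33.0 [ 553.  -131.7  105.8] F [-0.5 -0.7 -4.8] M [ 0.08  0.23 -0.06] w 0.234
down 33.9 [ 553.8 -132.    90.5] F [-0.5 -0.3 -2.8] M [ 0.01  0.04 -0.  ] w 0.234
r 34.7 [ 517.2 -116.7   90.7] F [ 0.2 -0.2 -2.9] M [-0.02  0.02  0.03] w 0.233
out 36.2 [406.3 -70.9 126.1] F [-0.5  0.6 -3.8] M [ 0.02  0.1  -0.03] w 0.233
mid 37.3 [366.4  91.  145.8] F [ 0.1  0.6 -3. ] M [-0.02  0.02 -0.02] w 0.234
orange [507.4 424.7] 41.12 0.3037564871827224
```

View pics/l_scene.png

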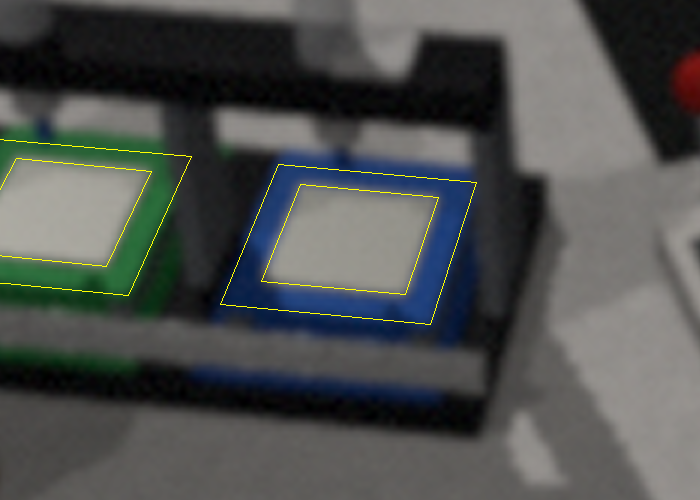

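View pics/l_top.png

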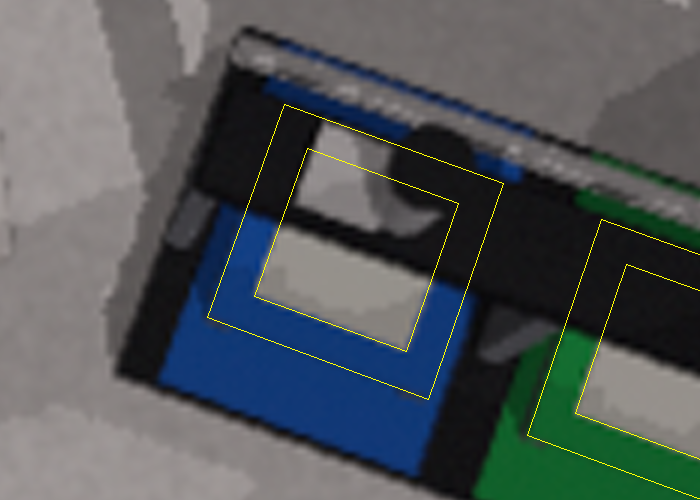

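```bash
python3 - <<'E'
s=open('h.py').read()
s=s.replace("        q,r=via; robot.servo_line(q,feed=150,rotation=r)\n","        for q,r in via: robot.servo_line(q,feed=150,rotation=r)\n")
open('h.py','w').write(s)
E
python3 - <<'E'
from h import *
p=np.array([507.4,424.8,np.radians(41.0)])
approach(p)
p2,f=fitfree("orange",p,("top","scene")); print(p2[:2].round(1),np.degrees(p2[2]),f)
snap("m_scene","scene",[480,400,10])
if np.hypot(*(p2-p)[:2])<4 and insert(p):
    go(p,16,0,40); st("lift16"); go(p,60,0,80); st("lift60")
    carry(p,"orange",[((430,30,126),toolrot(np.radians(10))),((400,-190,126),toolrot(np.radians(-15)))])
snap("m_top","top",[420,-350,60])
E
```

```text
above 38.3 [345.5 283.4 125.7] F [-0.4 -0.3 -2.8] M [-0.01  0.04  0.01] w 0.235
low 39.0 [346.  283.9  70.6] F [ 0.7  0.4 -2.5] M [-0.04 -0.01 -0.03] w 0.23
[507.5 424.7] 41.214834646525254 0.31175997719552645
ins -70 39.9 [381.2 315.1  70. ] F [-0.4  0.4 -3.2] M [ 0.01  0.07 -0.02] w 0.235
ins -35 40.5 [407.7 338.1  70. ] F [-0.1  0.1 -3.1] M [0.02 0.08 0.06] w 0.235
ins 0 41.1 [434.1 361.   70. ] F [ 1.1 -0.1 -3.4] M [-0.02  0.04 -0.  ] w 0.236
lift16 41.5 [434.5 361.5  82.3] F [-0.3  0.2 -4.4] M [ 0.03  0.12 -0.03] w 0.235
lift60 42.2 [434.3 361.5 126.1] F [ 0.1 -0.5 -4.1] M [-0.01  0.12  0.02] w 0.238
back 43.2 [337.4 277.1 126.3] F [-0.2  0.1 -4.9] M [-0.05  0.16 -0.01] w 0.234
prebay 47.9 [ 318.5 -314.5  125.9] F [ 0.2 -0.2 -5.4] M [ 0.07  0.15 -0.02] w 0.234
('scene',) tray rel to lifter: -0.5 2.0 1.4 cost 0.72
('top',) tray rel to lifter: 2.4 2.5 0.2 cost 0.08
```

View pics/m_top.png

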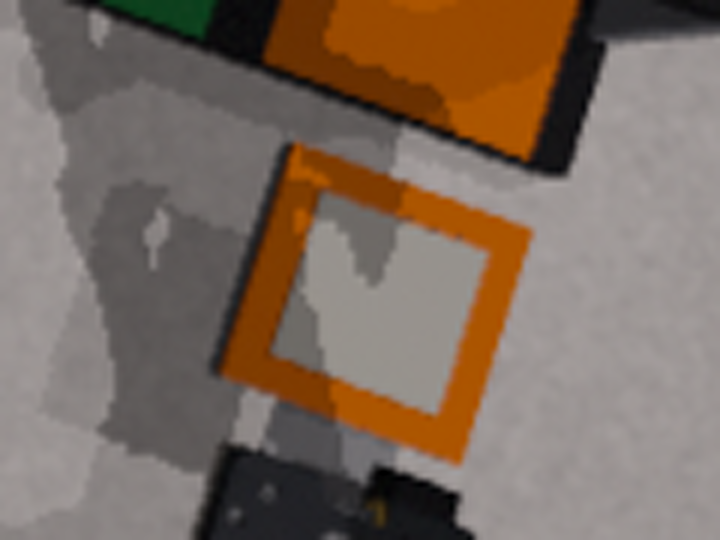

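```bash
python3 - <<'E'
from h import *
b=deliver("orange",-2,-1.3)
if b is not False:
    retract(b); 
    ims={n:viewer.read_camera(n) for n in("top","scene")}
    cv2.imwrite("pics/n_top0.png",ims["top"][:,:,::-1])
    for n in ims:
        im=cv2.resize(ims[n],None,fx=4,fy=4,interpolation=cv2.INTER_CUBIC)
        for c in ("green","blue","orange"):
          b=bay(c)
          for s,z in((45,17),(31,19)):
            P=place([[-s,-s,z],[s,-s,z],[s,s,z],[-s,s,z]],b,20)
            cv2.polylines(im,[((proj(P,n)+.5)*4).astype(np.int32)],True,(255,255,0),1)
        M=place([[-160,-45,2],[60,-45,2],[60,45,2],[-160,45,2]],MAT)
        cv2.polylines(im,[((proj(M,n)+.5)*4).astype(np.int32)],True,(255,255,0),1)
        u=(proj([[540,-200,30]],n)[0]*4).astype(int)
        cv2.imwrite(f"pics/n_{n}.png",im[max(0,u[1]-280):u[1]+280,max(0,u[0]-390):u[0]+390,::-1])
E
```

```text
in -75 49.7 [ 384.3 -344.   105.9] F [-0.2 -0.1 -4.8] M [0.06 0.19 0.01] w 0.233
in 0 50.7 [ 453.6 -372.6  105.8] F [-0.5  0.6 -4.5] M [ 0.01  0.18 -0.05] w 0.236
down 51.5 [ 454.5 -372.9   90.5] F [ 1.2 -0.5 -2.3] M [-0.03  0.02  0.01] w 0.234
r 52.4 [ 417.9 -357.7   90.7] F [ 0.3 -0.3 -3.4] M [-0.03  0.01  0.02] w 0.233
out 53.9 [ 307.1 -311.9  126. ] F [-1.5 -0.3 -2.8] M [-0.04  0.08  0.04] w 0.237
```

View pics/n_scene.png

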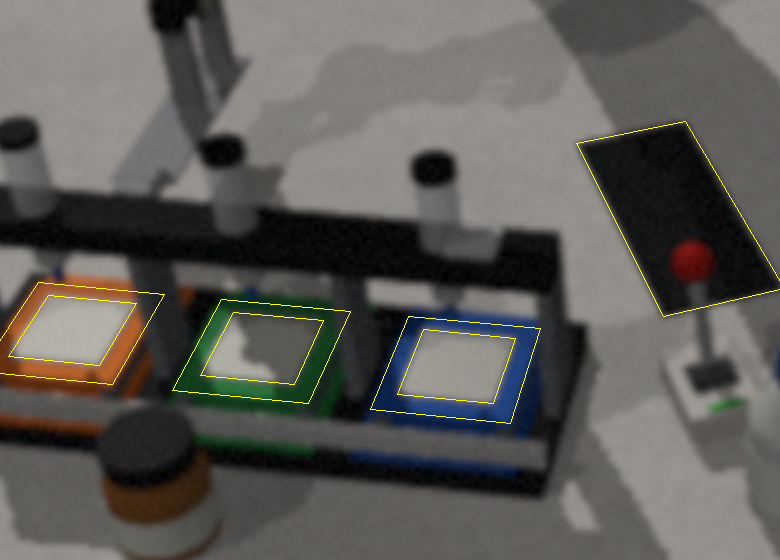

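View pics/n_top.png

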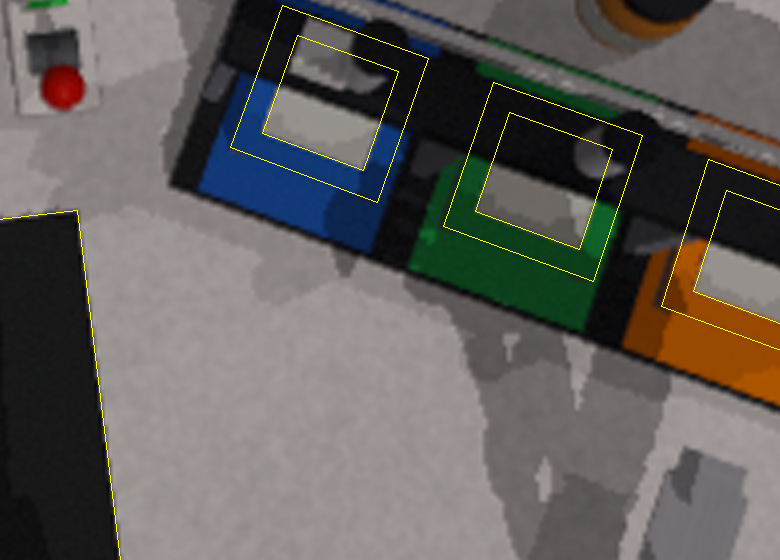

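```bash
python3 - <<'E'
from h import *
robot.servo_line((400,-190,140),feed=200,rotation=toolrot(np.radians(-15)))
go(MAT,60,0,180); st("above"); robot.hold(.3)
snap("o_top0","top",[500,20,30],60)
go(MAT,6,0,80); go(MAT,2.2,0,15); robot.hold(.2); st("down")
grip(0.6); st("open")
q,r=tcp_for(MAT,2.2); robot.servo_line(q+[0,0,130],feed=120); st("up")
q2=q+[0,0,190]; q2[:2]=[380,-200]; robot.servo_line(q2,feed=220); 
snap("o_top","top",[500,20,30],60,6); snap("o_scene","scene",[500,20,30],60,6)
for n in("top","scene"):
  viewer.read_camera(n)
  for k in("lifter","lifter_grip","lamp_base","lamp_tip"):
    for d in viewer.pinpoint(k,n)[:3]: print(n,k,round(d["confidence"],2),toworld(d["at"],n).round(1))
E
```

```text
above 56.2 [430.7   9.6 126. ] F [ 0.9 -0.4 -3.5] M [-0.02  0.02 -0.07] w 0.236
down 58.0 [430.9  10.8  68.3] F [ 0.2 -0.  -2. ] M [0.1  0.1  0.01] w 0.235
open 58.6 [430.9  10.7  68.2] F [-0.7 -0.7 -0.2] M [ 0.04 -0.03  0.04] w 0.599
up 59.9 [430.3  10.7 197.6] F [-0.1 -0.6 -0.8] M [ 0.07 -0.01  0.02] w 0.601
top lifter 0.83 [530.3  18.2  -1.1]
top lifter_grip 0.65 [430.7  12.6  82.4]
top lamp_base 0.78 [ 6.809e+02 -1.050e+01 -1.000e-01]
top lamp_base 0.74 [837.6 135.1  -6.7]
top lamp_base 0.71 [728.6 450.2  -0. ]
top lamp_tip 0.6 [799.2 138.   92.1]
top lamp_tip 0.57 [691.  450.5  87.7]
top lamp_tip 0.42 [646.4 -12.8  93.3]
scene lifter 0.83 [525.   20.9  -0.8]
scene lifter 0.53 [ 595.7 -287.1   24. ]
scene lifter_grip 0.98 [431.2  13.3  82.9]
scene lamp_base 0.94 [835.2 134.9  -1.1]
scene lamp_base 0.64 [730.4 447.7  -1.6]
scene lamp_base 0.57 [684.4  -9.4   1.5]
scene lamp_tip 0.71 [651.4  -8.8  96.1]
scene lamp_tip 0.5 [691.9 456.3  91.5]
scene lamp_tip 0.45 [802.4 139.   92.4]
```

View pics/o_top.png

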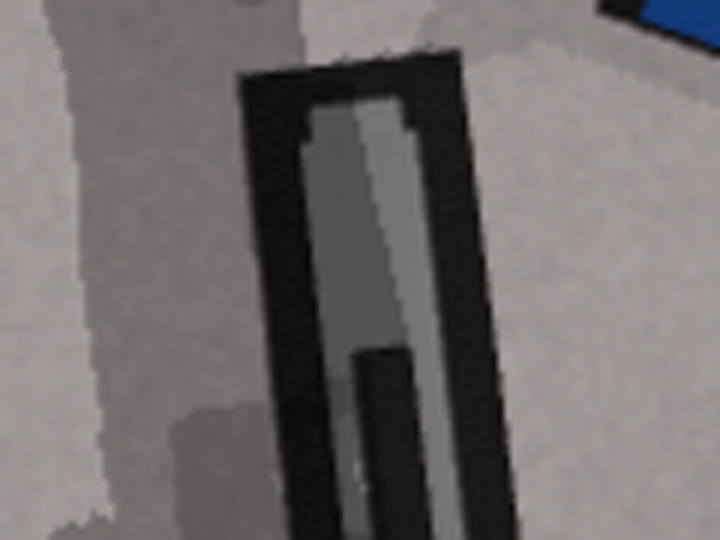

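View pics/o_scene.png

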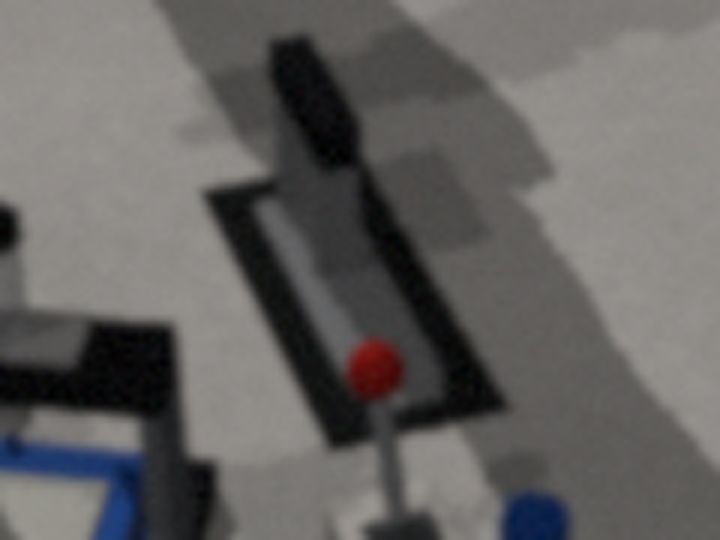

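```bash
python3 - <<'E'
from h import *
im=viewer.read_camera("top"); a=cv2.imread("pics/a_top.png")[:,:,::-1]
d=np.abs(im.astype(int)-a).max(2)[255:362,300:358]; print("mat diff px>30:",(d>30).sum(), "mean",d.mean())
sh,resp=cv2.phaseCorrelate(a[255:362,300:358].mean(2),im[255:362,300:358].mean(2)); print(sh,resp)
hsv=cv2.cvtColor(im,cv2.COLOR_RGB2HSV)
u=proj([[682,-10,25.]],"top")[0].astype(int); print(u)
for k,(x,y) in dict(yaw=0).items() if False else []: pass
c=cv2.resize(im[u[1]-25:u[1]+25,u[0]-32:u[0]+32],None,fx=11,fy=11,interpolation=cv2.INTER_CUBIC)
for yw,colr in ((0,(255,255,0)),(5,(0,255,255))):
  for z,cc in ((25,colr),):
    P=place([[-35,-25,z],[35,-25,z],[35,25,z],[-35,25,z]],(681,-10,np.radians(yw)))
    cv2.polylines(c,[((proj(P,"top")+.5-(u-[32,25]))*11).astype(np.int32)],True,cc,1)
cv2.imwrite("pics/p_lamp.png",c[:,:,::-1])
E
```

```text
mat diff px>30: 467 mean 8.015468901063487
(0.13394951820254164, -0.026139791343084084) 0.9272221264556021
[334 221]
```

View pics/p_lamp.png

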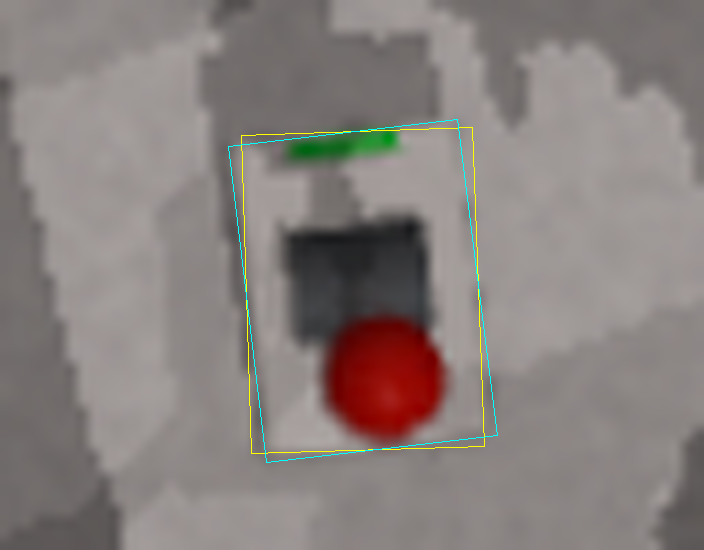

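```bash
python3 - <<'E'
from h import *
yw=np.radians(3); r=toolrot(yw); d=np.array([np.cos(yw),np.sin(yw),0]); b=np.array([681,-10.5,0])
def pt(s,z): return b+d*s+[0,0,z]
grip(0.0,20)
robot.movep(pt(-85,200),r); st("above")
robot.servo_line(pt(-85,84),feed=100); st("low")
for s in list(range(-60,11,10))+list(range(12,24,2)):
    robot.servo_line(pt(s,84),feed=60); o=st("s %d"%s); f=o["contact_force"]@d
    if f<-6: break
snap("q_top","top",[690,-10,60],40,8); snap("q_scene","scene",[690,-10,60],40,8)
E
```

```text
above 63.7 [595.6 -16.9 200.6] F [ 0.5 -0.7  0.3] M [-0.01 -0.01 -0.02] w 0.005
low 65.0 [596.6 -15.   84.7] F [-0.2  0.   0.4] M [ 0.09 -0.01 -0.04] w 0.005
s -60 65.6 [621.  -13.8  83.8] F [-0.6  1.3  0.2] M [-0.01 -0.01  0.01] w 0.002
s -50 65.9 [631.5 -13.2  84. ] F [ 0.3 -0.2 -0.4] M [ 0.07 -0.01  0.02] w 0.005
s -40 66.2 [641.6 -12.5  84. ] F [-0.8 -0.4  1.1] M [-0.04  0.04  0.06] w 0.002
s -30 66.5 [651.6 -12.1  84. ] F [-0.   0.9 -0.5] M [0.03 0.03 0.  ] w 0.002
s -20 66.8 [661.5 -11.6  83.9] F [-1.1 -0.2 -0.6] M [-0.02  0.01  0.01] w 0.0
s -10 67.1 [671.3 -11.   83.9] F [ 0.3 -0.   0.1] M [0.05 0.03 0.02] w 0.004
s 0 67.5 [681.4 -10.5  84. ] F [-0.5 -0.3 -0.5] M [0.01 0.04 0.04] w 0.008
s 10 67.8 [691.3 -10.   84. ] F [0.3 0.1 0.3] M [0.03 0.04 0.02] w 0.004
s 12 68.0 [693.   -9.9  84. ] F [-0.7 -1.1 -0.1] M [ 0.   -0.03 -0.  ] w 0.004
s 14 68.3 [695.   -9.8  83.9] F [-1.2  0.7  0.7] M [0.01 0.09 0.03] w 0.004
s 16 68.5 [697.1  -9.6  84. ] F [-0.6 -0.4 -0.7] M [0.04 0.11 0.06] w 0.002
s 18 68.8 [698.   -9.6  83.8] F [-4.7 -0.2  0.6] M [0.04 1.2  0.02] w 0.003
s 20 69.0 [698.3  -9.6  83.7] F [-9.3  0.2  5.1] M [0.06 2.27 0.01] w 0.006
```

View pics/q_scene.png

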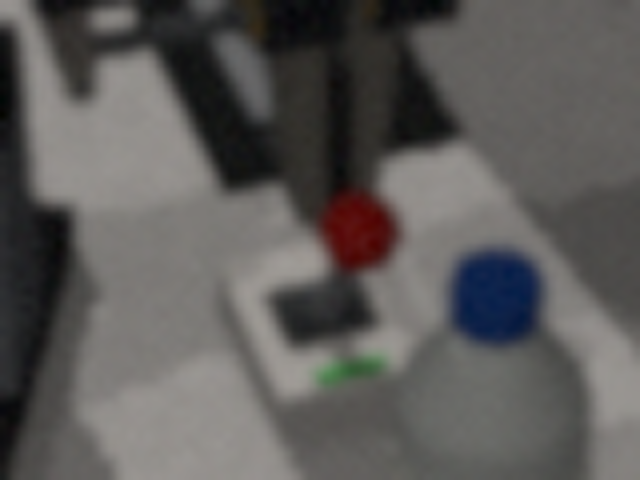

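Stop reached (force rises exactly where the on-stop was predicted). Back off, clear the view and check everything.

```bash
python3 - <<'E'
from h import *
yw=np.radians(3); d=np.array([np.cos(yw),np.sin(yw),0]); b=np.array([681,-10.5,84])
robot.servo_line(b+d*-60,feed=120); robot.servo_line(b+d*-75+[0,0,130],feed=150)
robot.movep([420,150,260],toolrot(yw)); st("away")
ims={n:viewer.read_camera(n) for n in("top","scene")}
for n in ims:
    im=cv2.resize(ims[n],None,fx=3,fy=3,interpolation=cv2.INTER_CUBIC)
    for c in BAYY:
        bb=bay(c)
        P=place([[-31,-31,19],[31,-31,19],[31,31,19],[-31,31,19]],bb,20)
        cv2.polylines(im,[((proj(P,n)+.5)*3).astype(np.int32)],True,(255,255,0),1)
    for s in(-1,1):
        t=place([[s*38.35,0,92.2]],(681,-10.5,yw)); q=((proj(t,n)[0]+.5)*3).astype(int); cv2.circle(im,tuple(int(v) for v in q),3,(0,255,255) if s>0 else (255,0,255),-1)
    u=(proj([[600,-150,30]],n)[0]*3).astype(int)
    cv2.imwrite(f"pics/r_{n}.png",im[max(0,u[1]-290):u[1]+290,max(0,u[0]-390):u[0]+390,::-1])
for n in ims:
    for d in viewer.pinpoint("lamp_tip",n)[:3]: print(n,round(d["confidence"],2),toworld(d["at"],n).round(1))
E
```

```text
away 72.0 [420.8 149.5 260. ] F [-0.  -1.3 -1.1] M [ 0.02 -0.03 -0.03] w 0.008
top 0.7 [717.2  -9.4  91.7]
top 0.59 [801.1 135.2  88.8]
top 0.45 [692.1 451.2  87.4]
scene 0.7 [694.1 456.4  91.7]
scene 0.69 [722.3  -5.5  98.3]
scene 0.62 [801.8 140.2  91.1]
```

View pics/r_scene.png

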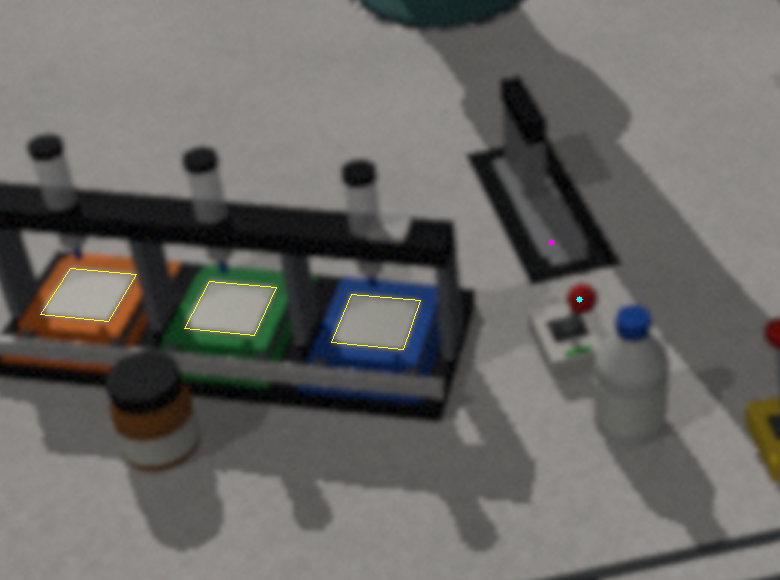

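View pics/r_top.png

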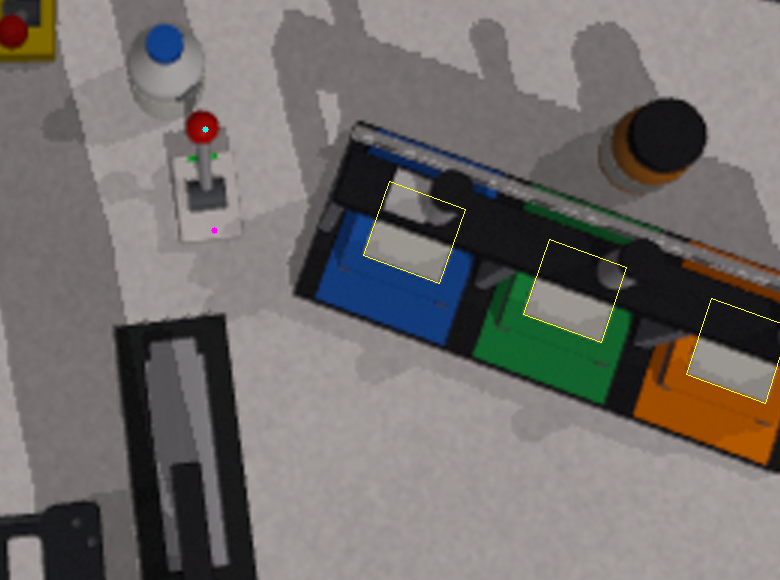

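```bash
python3 -c "
from cell import robot
print(robot.job_done(), robot.observe()['t'])"
```

```text
the job is handed in; nothing more can be done
the job is handed in; nothing more can be done
```

The job is done and handed in at about 72 s of the 210 s. I carried the green, blue and orange trays on the lifter to their own bays. Then I laid the lifter back on its mat and pushed the lever of the white lamp over to on; the two yellow look-alikes were left alone.

**Trays:** In both cameras the white sheets of all three trays lie on the outlines predicted for centred, square trays, by eye within about 2 mm. While carrying, the top camera put each tray about 2.5 mm ahead and 1.5–2.5 mm to the left of where it was expected on the lifter. I corrected for this when setting them down. The scene camera did not show the forward part of that offset, and its angle readings there were poor (up to 2.4° off) because the beam hid part of the tray.

**Lifter:** It is back within about 0.15 pixel (under 1 mm) of its starting picture.

**Lamp:** I pushed until the force rose to about 9 N at the predicted stop. The ball was last seen at about x = 717 to 722 mm, where 719 mm means fully on.

**Clearances:** I saw no unexpected forces on the tool, and no contact with the needles. The bottle and the jar stood undisturbed in the last pictures. I did not look at the beaker again at the end, but the arm never went near it. No tray had moved when I measured it again before each pick-up.

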